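# Hold a wood strip in the bench hook ready for sawing

### The job

Lay the long wood strip from the bare desk flat on the bench hook (the brown sawing board with a fence) so that one end butts against the stop block and its long side lies flush along the fence, then hold it there for the saw: keep pressing it firmly down onto the bed and back against the fence with one diagonal push. Finish while holding: do not let go, the push stays on after the program ends. Leave the saw, the offcuts and everything else on the desk where they are.

Things in the scene. Friction and masses are not known exactly. Their poses are not given: they have to be found in the camera images.
- strip: the long pine strip, 220 mm long (its own x), 34 mm wide (y), 20 mm thick (z), about 80 g; starts lying flat on the desk on the robot's right; origin at the centre of its underside. Both ends and both sides are alike; bare wood, it drags wherever it rubs
- strip_mid (a point): the centre of the strip, 10 mm above its underside
- strip_end_a (a point): the middle of the strip's end face at its own +x end, 110 mm from strip_mid
- strip_end_b (a point): the middle of the strip's end face at its own -x end, 110 mm from strip_mid
- work_board: a fixed plywood board, its top 20 mm above the desk, that carries the bench hook. Origin on the desk straight under the bed's origin, same axes; the board reaches from x = -100 to +200 mm and 200 mm to either side in y
- bed: the bench hook's bed, a fixed reddish-brown hardwood board 200 mm (x) by 280 mm (y); origin at the centre of its flat top, 38 mm above the desk; z up, x away from the robot square to the fence, y to the left along the fence. A cleat flush with the top carries it on for 22 mm at the front (-x) and hooks over the plywood's edge
- fence: the fence, a fixed dark hardwood bar across the far side of the bed, 230 mm long (y), 28 mm thick (x), 36 mm high above the bed, axes as the bed's. Origin at the bottom middle of its near face, 70 mm in x and 25 mm in y from the bed's origin. The strip goes against the near face (the plane x = 0 here), which runs from y = -115 (right end, where the saw will cut) to +115 mm
- stop_block: a wooden length stop, 40 (x) by 30 (y) by 30 mm high, fixed on the bed against the fence towards its left end; origin at the centre of its underside, axes as the bed's. The strip goes on its right, its end against the face y = -15 mm. A 16 mm wide steel G-clamp over block and fence (up to 57 mm above the bed, jaw 10 mm before the block, screw to 125 mm behind its origin) fixes it
- saw: a tenon saw lying flat: 250 x 70 mm steel blade with a brass back towards +x of its origin, dark wooden handle towards -x, about 360 mm overall, 22 mm high
- offcut_long: an offcut of the same section as the strip but only 120 mm long (34 x 20 mm); origin at the centre of its underside
- offcut_short: an offcut of the same section only 60 mm long; origin at the centre of its underside
- square: a small try square lying flat on the plywood board behind the fence, dark wooden stock 75 x 20 x 16 mm (its middle is the origin) and a steel blade 115 mm long towards its +y
- eraser: a white eraser in a card sleeve, 60 x 30 x 16 mm, lying on the plywood board left of the bed
- pencil_case: a dark zip pencil case, 200 x 75 x 60 mm
- water_bottle: a blue water bottle, 70 mm across, 187 mm high, standing
- brush_pot: a red plastic pot, 86 mm across and 86 mm high, brushes standing in it up to 207 mm high and leaning out to 55 mm from its axis

How it is judged:
By the outcome, as a careful person would: the job done as asked, in the order asked, and still so for the second after the job is handed in, while the arm keeps its last pose, push and grip.
It also fails if it takes over 54 s, if anything falls off the work surface, if the arm or the gripper's body presses on something with over 40 N, if the wrist force passes 120 N, or if a joint passes its speed limit or range.

### The arm

A 6-joint arm with a two-finger parallel gripper is mounted at the origin on the work surface. World frame = base frame: x ahead of the robot, y to its left, z up, the work surface at z = 0. Lengths are in m, angles in rad, forces in N, time in s.
With the tool pointing down it reaches from about 0.35 to 0.875 m from the base axis. Payload 4.2 kg.
Tool frame: the origin (TCP) lies on the centre line of the jaws, within the pads' length; the fingertips stand 17 mm ahead of it and the grasp point (between the pads) lies 2 mm behind it; x points along the fingers, y is the direction in which the jaws open and shut, and the axes are right-handed (so a half turn about x gives the same grasp; the last joint's range is limited). The gripper opens to 87 mm and grips with 3 to 60 N. Pads are 19 mm wide; open, the fingers measure 117 mm over their backs; the gripper's body (75 mm by 190 mm) begins 51 mm behind the grasp point.
Start: joints at [-0.985, 0.385, 0.008, 0, -1.194, -0.259], TCP at [0.201, -0.592, 0.2] pointing down, gripper open.
Joint ranges: [-3.14, 3.14], [-1.21, 2.06], [-1.07, 1.41], [-3.16, 2.05], [-2.99, -0.16], [-3.1, 3.1]. Speed limits (rad/s): [2.79, 2.79, 3.14, 3.14, 3.14, 3.14].

### API

Orientations are given as a unit quaternion [x, y, z, w].
In Python, from workcell import env, vision, workorder gives the robot as it stands. The module is installed in compiled form; this text tells all that it offers.
- The arm moves only by the tool jog_arm, never from a script. Its argument "increments" is text: rows parted by semicolons, each of 5 numbers parted by spaces: the closure, from 0 (fully open) to 1 (shut), then the shift along the tool's x, y, z in m, then the turn about the tool's x in degrees. In form: grip x y z yaw; .... A call has 1 to 8 rows; each row shifts and turns the pose as measured when the row begins, along the tool's axes as they then stand; what a row does not reach is not made up. A row lasts 1/12 s, in which the tool goes at most 41.7 mm and 7.16 degrees, less where a joint would pass 70% of its speed; a pose out of reach is approached as far as the arm can. A call with a gripper value outside its range is refused whole. The fingers move at their own pace and stop on an object; "newtons" is the grip in N (left out, the last holds). Time passes only in rows, so rows that do not move let the fingers close. It gives the time, the measured TCP pose, the force and the opening at its end, in the units of the state.
- env.observe(): the state, without advancing time (a new reading comes with each control period).
- vision.snapshot(name): name is "scene" or "side" or "wrist"; returns the picture (480x640x3 uint8, red, green, blue); there is no depth.
- vision.camera_model(name): a dict with "K" (3x3 intrinsics, pixels), "k1" (the pictures are not rectified: a ray, as slopes to the right and down, at radius r is drawn at 1 + k1 r^2 times it, then the intrinsics apply), "pose" (4x4, takes a point from camera to world coordinates). Camera axes: x right, y down, z forward; pixel columns grow to the right and rows downward; lengths in m; the calibration is good to about 2 mm. A picture is of the moment at which its call begins: read the wrist's pose just before it. camera_model takes no time and is no camera call; for the wrist camera it gives the pose at the moment of the call.
- workorder.sign_off(): hands the job in, once; it reports no verdict.
Trained networks look in the newest picture that a camera, given by its name, has taken for a name from the list of things; names that differ only in an ending like _2 or _b are one class to them, and where a whole thing is asked for, a point or a joint stands for the part that bears it (a point fixed in the world has none). Each returns a list of dicts, best first, with "score" (0 to 1); they miss things now and then, are a little off and sometimes report something else, mostly with a low value. They report only what shows in the picture. A call takes as long as a camera call.
- vision.spot_in(camera, query): "extent" ([left, top, width, height] in pixels, round what is visible of it).
- vision.outline_of(camera, query): "pixels" (480x640 bool, what is visible of it) and "extent" ([left, top, width, height] in pixels, round what is visible of it).
- vision.landmark_of(camera, query): "position" ([column, row] in pixels: a listed point, or the origin of a listed thing).
The state is a dict: "time_s": time; "joint_positions": joint angles; "dq": joint speeds; "joint_torque": joint torques, N m; "tool_pos": TCP position; "ee_rot": TCP orientation; "contact_force": force on the tool from outside, world axes, zero at the start; "torque": the same for the moment, N m; "grip_width": finger opening in m.
Only numpy, scipy, OpenCV 4.12 (cv2) and the standard library are available. Lean on these libraries where they do the work, as an engineer would, in place of code of your own. Each camera call takes 0.05 s, during which the arm holds its last target.

## Working session

There is one attempt and no reset: what is moved stays moved. The work goes in short steps, Python scripts to look and compute and a tool call to move; the robot and the scene stay as the last step left them, time stands still between calls to the robot, and variables do not carry over. Pictures are saved under pics/ and viewed, and the job is handed in when it is done.

Besides the shell and the picture viewer there is one more tool, called after "Call:" by a JSON object that holds its "fn" and its "kwargs". jog_arm: Moves the arm, as the interface text tells. Its arguments: {"type":"object","properties":{"increments":{"type":"string"},"newtons":{"type":"number"}},"required":["increments"]}

```bash
mkdir -p pics; python3 - <<'E'
from workcell import env, vision
import cv2
s=env.observe()
for k,v in s.items(): print(k,v)
for n in ["scene","side"]:
    im=vision.snapshot(n); cv2.imwrite(f"pics/{n}0.png",im[:,:,::-1])
    m=vision.camera_model(n); print(n,m)
print(vision.camera_model("wrist"))
E
```

```text
time_s 0.0
joint_positions [-9.85388119e-01  3.85568933e-01  6.62727626e-03 -5.20679384e-04
 -1.19398949e+00 -2.58588650e-01]
dq [ 0.0009164  -0.0004003  -0.00162204  0.00064598  0.00053397 -0.00128007]
joint_torque [-1.26738973e-04 -3.90657306e+01  1.87412131e+01  4.21978757e+00
  1.11231304e-02 -1.85868294e-04]
tool_pos [ 0.20045145 -0.59129575  0.19904953]
ee_rot [-0.11420888  0.6978506   0.11572616  0.6975445 ]
contact_force [ 0.75189319 -0.02947835 -0.06196606]
torque [-0.02828299  0.04461874 -0.00155822]
grip_width 0.08676434493589442
scene {'K': array([[460.45119953,   0.        , 314.71362109],
       [  0.        , 460.45119953, 246.21157983],
       [  0.        ,   0.        ,   1.        ]]), 'k1': 0.02448320929503488, 'pose': array([[-0.80605778,  0.34612314, -0.48007253,  1.18275535],
       [ 0.59183436,  0.4690501 , -0.65553344,  0.80824785],
       [-0.00171722, -0.81252125, -0.58292904,  0.81973794],
       [ 0.        ,  0.        ,  0.        ,  1.        ]])}
side {'K': array([[531.31290754,   0.        , 319.18665753],
       [  0.        , 531.31290754, 240.58446886],
       [  0.        ,   0.        ,   1.        ]]), 'k1': 0.0017654970113680406, 'pose': array([[ 0.72527545, -0.35504597,  0.58984563, -0.26984248],
       [-0.68844761, -0.37891131,  0.61843845, -0.87660322],
       [ 0.0039251 , -0.85461604, -0.51924562,  0.79249405],
       [ 0.        ,  0.        ,  0.        ,  1.        ]])}
{'K': array([[408.92579346,   0.        , 317.19024978],
       [  0.        , 408.92579346, 237.11151724],
       [  0.        ,   0.        ,   1.        ]]), 'k1': 0.0022478431672746683, 'pose': array([[-0.32021418,  0.90860756,  0.26813278,  0.12735306],
       [ 0.94734329,  0.30655485,  0.09254631, -0.61638867],
       [ 0.00189088,  0.28364843, -0.95892648,  0.38308826],
       [ 0.        ,  0.        ,  0.        ,  1.        ]])}
```

View pics/scene0.png

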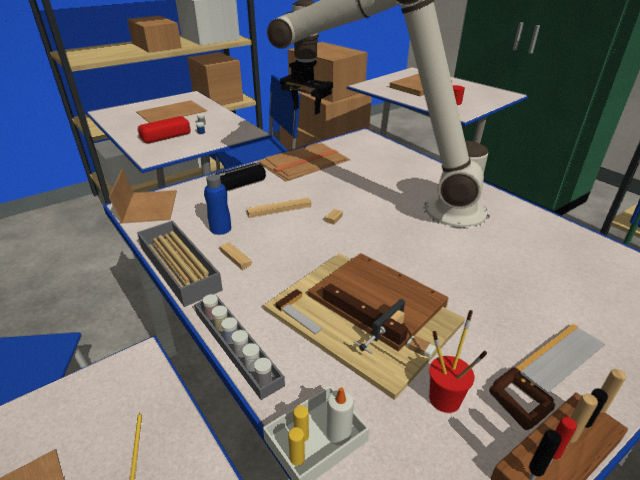

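View pics/side0.png

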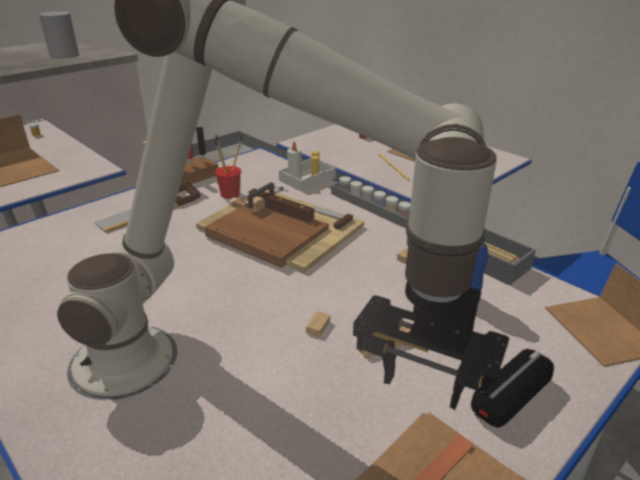

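```bash
cat > h.py <<'E'
from workcell import env, vision
import cv2, numpy as np
from scipy.spatial.transform import Rotation as R
def cm(n):
    m=vision.camera_model(n); return m
def ray(m,px):
    K=m["K"]; d=np.array([(px[0]-K[0,2])/K[0,0],(px[1]-K[1,2])/K[1,1]])
    u=d.copy()
    for _ in range(20): u=d/(1+m["k1"]*(u@u))
    P=m["pose"]; return P[:3,3],P[:3,:3]@np.array([u[0],u[1],1])
def onz(m,px,z):
    o,d=ray(m,px); return o+d*(z-o[2])/d[2]
def proj(m,p):
    P=m["pose"]; c=P[:3,:3].T@(np.array(p)-P[:3,3]); u=c[:2]/c[2]; u=u*(1+m["k1"]*(u@u))
    return np.array([m["K"][0,0]*u[0]+m["K"][0,2],m["K"][1,1]*u[1]+m["K"][1,2]])
def tri(obs):
    A=np.zeros((3,3));b=np.zeros(3)
    for m,px in obs:
        o,d=ray(m,px); d/=np.linalg.norm(d); Q=np.eye(3)-np.outer(d,d); A+=Q;b+=Q@o
    return np.linalg.solve(A,b)
E
python3 - <<'E'
from h import *
im=vision.snapshot("wrist"); cv2.imwrite("pics/wrist0.png",im[:,:,::-1]); m=cm("wrist")
for q in ["strip","strip_mid","strip_end_a"]:
    r=vision.landmark_of("wrist",q); print(q,[(x["position"],round(x["score"],2),onz(m,x["position"],0.01).round(4)) for x in r][:4])
ms,mc=cm("side"),cm("scene")
zs={"strip":0.0,"bed":.038,"fence":.038,"stop_block":.038,"strip_mid":.01}
vision.snapshot("side");vision.snapshot("scene")
for q,z in zs.items():
  for n,m in (("side",ms),("scene",mc)):
    r=vision.landmark_of(n,q); print(n,q,[(np.round(x["position"],1),round(x["score"],2),onz(m,x["position"],z).round(4)) for x in r][:3])
E
```

```text
strip []
strip_mid []
strip_end_a []
side strip [(array([414.5, 265.5]), 0.53, array([ 0.7279, -0.1996,  0.    ])), (array([404.9, 339.2]), 0.5, array([ 0.4802, -0.3651,  0.    ]))]
scene strip [(array([244.6, 214.8]), 0.73, array([ 0.5904, -0.4006,  0.    ])), (array([277.8, 209.7]), 0.72, array([ 0.4824, -0.3622,  0.    ]))]
side bed [(array([268.2, 222.3]), 0.57, array([0.5497, 0.197 , 0.038 ]))]
scene bed [(array([234.8, 259. ]), 0.66, array([ 0.7556, -0.1543,  0.038 ])), (array([373.9, 296.9]), 0.61, array([0.5486, 0.1946, 0.038 ]))]
side fence [(array([280.7, 210. ]), 0.77, array([0.6249, 0.2305, 0.038 ]))]
scene fence [(array([365.9, 315.2]), 0.71, array([0.6084, 0.2319, 0.038 ]))]
side stop_block [(array([253.2, 207.9]), 0.84, array([0.5726, 0.2979, 0.038 ]))]
scene stop_block [(array([392.9, 323.6]), 0.9, array([0.5758, 0.2906, 0.038 ])), (array([333. , 220.5]), 0.57, array([ 0.4101, -0.1488,  0.038 ])), (array([278.4, 209.5]), 0.23, array([ 0.5126, -0.3078,  0.038 ]))]
side strip_mid [(array([406.4, 334.3]), 0.68, array([ 0.4857, -0.3638,  0.01  ]))]
scene strip_mid [(array([279.9, 206. ]), 0.66, array([ 0.4719, -0.3643,  0.01  ]))]
```

```bash
python3 - <<'E'
from h import *
s=env.observe(); Rm=R.from_quat(s["ee_rot"]).as_matrix(); print(Rm.round(3))
im=vision.snapshot("scene"); m=cm("scene")
for q in ["strip","fence","stop_block","bed"]:
  for r in vision.outline_of("scene",q)[:3]:
    p=r["pixels"]; ys,xs=np.nonzero(p); z={"strip":.02,"fence":.074,"stop_block":.068,"bed":.038}[q]
    pts=np.array([onz(m,(x,y),z)[:2] for x,y in zip(xs,ys)],np.float32)
    print(q,round(r["score"],2),r["extent"],p.sum(),cv2.minAreaRect(pts*1000))
c=im[130:400,180:500,::-1]; cv2.imwrite("pics/c1.png",cv2.resize(c,None,fx=2.2,fy=2.2,interpolation=cv2.INTER_CUBIC))
E
```

```text
[[ 0.    -0.321  0.947]
 [ 0.     0.947  0.321]
 [-1.     0.     0.   ]]
strip 0.69 [407.7, 338.6, 31.2, 19.0] 432 ((561.7566528320312, 366.71636962890625), (48.77297592163086, 66.01066589355469), 19.145137786865234)
strip 0.63 [247.0, 197.0, 63.1, 17.2] 669 ((485.01947021484375, -341.77691650390625), (73.79499053955078, 226.48623657226562), 74.92436218261719)
fence 0.72 [322.2, 283.1, 85.6, 61.5] 1549 ((635.9483032226562, 243.53067016601562), (59.75019073486328, 243.4867706298828), 11.16835880279541)
stop_block 0.9 [356.7, 300.0, 46.1, 54.3] 640 ((616.7089233398438, 299.9344787597656), (190.84251403808594, 45.34393310546875), 11.228426933288574)
bed 0.96 [307.3, 253.9, 142.4, 95.3] 5147 ((540.2793579101562, 197.85040283203125), (237.74827575683594, 292.3013000488281), 11.533534049987793)
```

View pics/c1.png

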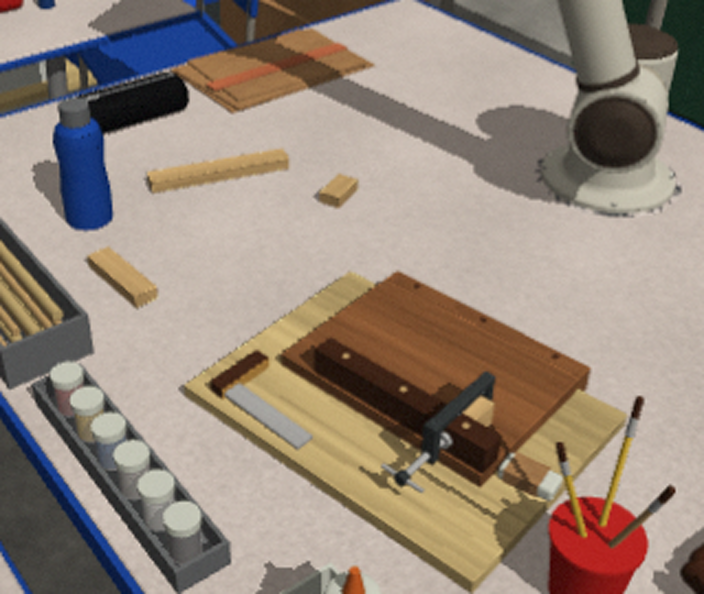

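View pics/wrist0.png

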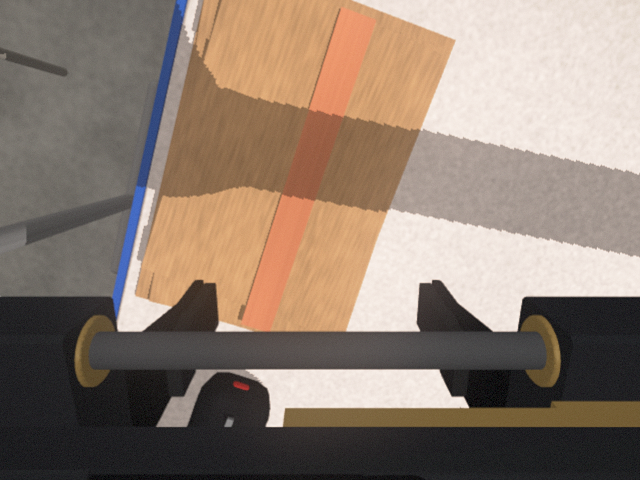

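```bash
cat >> h.py <<'E'
def plan(tx,ty,tz,zang=None,nmin=1,step=.038):
    """rows to reach target with tool-z world heading zang (deg)"""
    s=env.observe(); p=np.array(s["tool_pos"]); Rm=R.from_quat(s["ee_rot"]).as_matrix()
    a0=np.degrees(np.arctan2(Rm[1,2],Rm[0,2])); 
    da=0 if zang is None else (zang-a0+180)%360-180
    d=np.array([tx,ty,tz])-p
    n=max(nmin,int(np.ceil(np.linalg.norm(d)/step)),int(np.ceil(abs(da)/6.5)))
    rows=[]
    for i in range(n):
        Ri=R.from_euler("z",da*i/n,degrees=True).as_matrix()@Rm
        t=Ri.T@(d/n); rows.append("%.4f %.4f %.4f %.1f"%(t[0],t[1],t[2],-da/n))
    print("now",p.round(4),"heading",a0.round(2)); print("; ".join(rows))
E
python3 - <<'E'
from h import *
m=cm("scene"); print("bottle",onz(m,(220,232),0),"pot",onz(m,(447,408),0))
plan(.541,-.376,.23,-15)
E
```

```text
bottle [ 0.70473291 -0.35566299  0.        ] pot [0.62572122 0.50363957 0.        ]
now [ 0.2006 -0.5919  0.2001] heading 18.72
-0.0027 0.0087 0.0356 3.1; -0.0027 0.0105 0.0351 3.1; -0.0027 0.0124 0.0345 3.1; -0.0027 0.0142 0.0338 3.1; -0.0027 0.0160 0.0330 3.1; -0.0027 0.0178 0.0321 3.1; -0.0027 0.0194 0.0311 3.1; -0.0027 0.0211 0.0300 3.1; -0.0027 0.0227 0.0288 3.1; -0.0027 0.0242 0.0275 3.1; -0.0027 0.0256 0.0262 3.1
```

Call:
{"fn": "jog_arm", "kwargs": {"increments": "0 -0.003 0.009 0.036 3.1; 0 -0.003 0.010 0.035 3.1; 0 -0.003 0.012 0.034 3.1; 0 -0.003 0.014 0.034 3.1; 0 -0.003 0.016 0.033 3.1; 0 -0.003 0.018 0.032 3.1; 0 -0.003 0.019 0.031 3.1; 0 -0.003 0.021 0.030 3.1"}}

```text
time_s: 1.82
tool_pos: [0.4536, -0.4372, 0.2243]
ee_rot: [0.05, 0.706, -0.05, 0.705]
contact_force: [0.6, -0.6, -0.2]
grip_width: 0.0868
```

Call:
{"fn": "jog_arm", "kwargs": {"increments": "0 -0.003 0.023 0.028 3.1; 0 -0.003 0.024 0.027 3.1; 0 -0.003 0.025 0.026 3.1; 0 0 0 0 0"}}

```text
time_s: 2.15
tool_pos: [0.5568, -0.3754, 0.234]
ee_rot: [0.108, 0.698, -0.108, 0.699]
contact_force: [-0.9, -1.0, 0.2]
grip_width: 0.0873
```

```bash
python3 - <<'E'
from h import *
plan(.541,-.376,.23,-15)
m=cm("wrist"); im=vision.snapshot("wrist"); cv2.imwrite("pics/w1.png",im[:,:,::-1])
for q in ["strip","strip_mid","strip_end_a"]:
    r=vision.landmark_of("wrist",q); print(q,[(np.round(x["position"],1),round(x["score"],2),onz(m,x["position"],0.01).round(4)) for x in r][:4])
for r in vision.outline_of("wrist","strip")[:3]:
    p=r["pixels"]; ys,xs=np.nonzero(p)
    pts=np.array([onz(m,(x,y),.02)[:2] for x,y in zip(xs,ys)],np.float32)
    print(round(r["score"],2),r["extent"],cv2.minAreaRect(pts*1000))
im=vision.snapshot("side"); ms=cm("side"); cv2.imwrite("pics/s1.png",im[:,:,::-1])
E
```

```text
now [ 0.5568 -0.3754  0.234 ] heading -17.57
0.0039 -0.0054 -0.0149 -2.6
strip [(array([303. , 118.8]), 0.57, array([ 0.4817, -0.3653,  0.01  ]))]
strip_mid [(array([305.6, 115.8]), 0.59, array([ 0.4798, -0.3621,  0.01  ]))]
strip_end_a [(array([302.9, 225.7]), 0.62, array([ 0.5823, -0.3985,  0.01  ]))]
0.87 [286.0, 0.9, 40.3, 228.0] ((486.68359375, -364.39959716796875), (33.87795639038086, 206.8744354248047), 73.03954315185547)
```

View pics/w1.png

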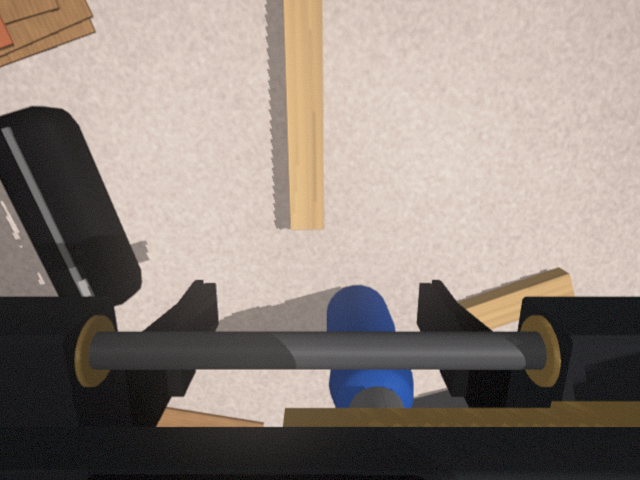

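```bash
python3 - <<'E'
from h import *
m=cm("wrist"); im=cv2.imread("pics/w1.png")
hsv=cv2.cvtColor(im,cv2.COLOR_BGR2HSV)
mask=((hsv[...,0]>10)&(hsv[...,0]<28)&(hsv[...,1]>90)&(hsv[...,2]>120)); mask[:, :240]=0; mask[:,360:]=0; mask[260:]=0
ys,xs=np.nonzero(mask); pts=np.array([onz(m,(x,y),.02)[:2] for x,y in zip(xs,ys)],np.float32)
c,sz,a=cv2.minAreaRect(pts*1000); print(c,sz,a)
th=np.radians(a-90 if sz[1]>sz[0] else a); u=np.array([np.cos(th),np.sin(th)]); u*=np.sign(u[0])
L=max(sz); end=np.array(c)+u*L/2; mid=end-u*110; print(np.degrees(np.arctan2(u[1],u[0])),"end",end,"mid",mid)
plan(mid[0]/1000,mid[1]/1000,.1,np.degrees(np.arctan2(u[1],u[0])))
E
```

```text
(478.4920349121094, -368.3798828125) (32.9136962890625, 205.13162231445312) 72.7762222290039
-17.223777770996094 end [ 576.4583398 -398.7500775] mid [ 471.3912281 -366.1785863]
now [ 0.5504 -0.3794  0.2345] heading -17.87
0.0269 -0.0023 -0.0158 -0.1; 0.0269 -0.0023 -0.0158 -0.1; 0.0269 -0.0022 -0.0158 -0.1; 0.0269 -0.0022 -0.0158 -0.1; 0.0269 -0.0022 -0.0158 -0.1
```

```bash
cat >> h.py <<'E'
def stripmeas(m,im,z,x0,x1,y1):
    hsv=cv2.cvtColor(im,cv2.COLOR_RGB2HSV)
    mask=((hsv[...,0]>10)&(hsv[...,0]<28)&(hsv[...,1]>90)&(hsv[...,2]>120)); mask[:, :x0]=0; mask[:,x1:]=0; mask[y1:]=0
    ys,xs=np.nonzero(mask); pts=np.array([onz(m,(x,y),z)[:2] for x,y in zip(xs,ys)],np.float32)
    return cv2.minAreaRect(pts*1000)
E
python3 - <<'E'
from h import *
m=cm("wrist"); im=vision.snapshot("wrist")
c,sz,a=stripmeas(m,im,.02,240,360,260); print(c,sz,a)
th=np.radians(a-90 if sz[1]>sz[0] else a); u=np.array([np.cos(th),np.sin(th)]); u*=np.sign(u[0])
L=max(sz); end=np.array(c)+u*L/2; mid=end-u*110; print(np.degrees(np.arctan2(u[1],u[0])),"end",end,"mid",mid)
plan(mid[0]/1000,mid[1]/1000,.1,np.degrees(np.arctan2(u[1],u[0])))
E
```

```text
(483.1799621582031, -363.9296569824219) (32.8720817565918, 211.45375061035156) 73.00260925292969
-16.997390747070312 end [ 584.28848345 -394.83659929] mid [ 479.0934958  -362.68050233]
now [ 0.5504 -0.3795  0.2346] heading -17.88
0.0269 -0.0012 -0.0146 -0.2; 0.0269 -0.0011 -0.0146 -0.2; 0.0269 -0.0011 -0.0146 -0.2; 0.0269 -0.0010 -0.0146 -0.2; 0.0269 -0.0010 -0.0146 -0.2
```

Call:
{"fn": "jog_arm", "kwargs": {"increments": "0 0.027 -0.0012 -0.0146 -0.2; 0 0.027 -0.0012 -0.0146 -0.2; 0 0.027 -0.001 -0.0146 -0.2; 0 0.027 -0.001 -0.0146 -0.2; 0 0.027 -0.001 -0.0146 -0.2; 0 0 0 0 0; 0 0 0 0 0"}}

```text
time_s: 3.08
tool_pos: [0.4718, -0.3693, 0.0993]
ee_rot: [0.105, 0.696, -0.109, 0.702]
contact_force: [0.7, -0.8, 0.4]
grip_width: 0.0866
```

```bash
python3 - <<'E'
from h import *
plan(.4795,-.3625,.02,-17)
print(env.observe()["joint_positions"].round(3))
im=vision.snapshot("side"); cv2.imwrite("pics/s2.png",im[:,:,::-1])
m=cm("side")
for q,z in {"bed":.038,"fence":.038,"stop_block":.038}.items():
    r=vision.landmark_of("side",q); print(q,[(np.round(x["position"],1),round(x["score"],2),onz(m,x["position"],z).round(4)) for x in r][:3])
for r in vision.outline_of("side","bed")[:1]:
    p=r["pixels"]; ys,xs=np.nonzero(p)
    pts=np.array([onz(m,(x,y),.038)[:2] for x,y in zip(xs,ys)],np.float32)
    print(round(r["score"],2),r["extent"],cv2.minAreaRect(pts*1000))
c=im[150:290,160:400,::-1]; cv2.imwrite("pics/s2c.png",cv2.resize(c,None,fx=3.2,fy=3.2,interpolation=cv2.INTER_CUBIC))
E
```

```text
now [ 0.4718 -0.3693  0.0993] heading -17.42
0.0264 0.0030 0.0015 -0.1; 0.0264 0.0030 0.0016 -0.1; 0.0264 0.0030 0.0016 -0.1
[-0.393  0.424 -0.203  0.003 -0.934 -1.484]
bed [(array([268.2, 223.1]), 0.93, array([0.5467, 0.1933, 0.038 ]))]
fence [(array([239.1, 205.6]), 0.73, array([0.5503, 0.3395, 0.038 ])), (array([277.5, 209.2]), 0.61, array([0.6211, 0.241 , 0.038 ]))]
stop_block [(array([257., 209.]), 0.67, array([0.5766, 0.2844, 0.038 ]))]
0.58 [202.9, 203.7, 127.9, 60.6] ((512.7587890625, 175.1922607421875), (264.364990234375, 307.15087890625), 15.060689926147461)
```

View pics/s2c.png

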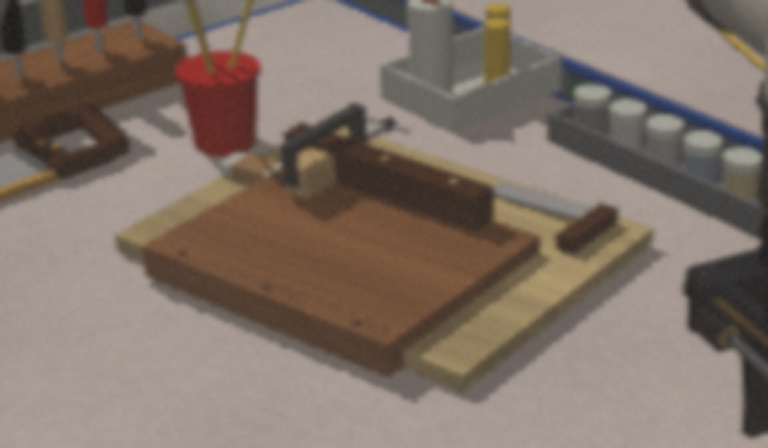

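View pics/s2.png

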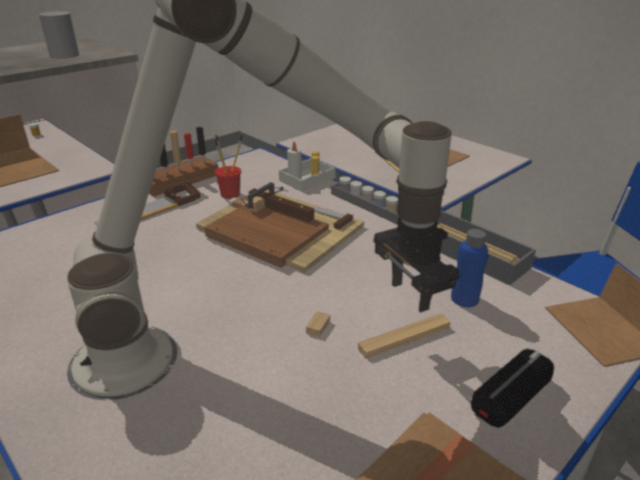

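```bash
python3 - <<'E'
from h import *
s=env.observe(); ms=cm("side"); mc=cm("scene")
print(proj(ms,[.4795,-.3625,.01]),proj(ms,s["tool_pos"]),proj(mc,[.4795,-.3625,.01]))
for e in (110,-110):
    u=np.array([np.cos(np.radians(-17)),np.sin(np.radians(-17)),0]); print(proj(ms,np.array([.4795,-.3625,.01])+u*e/1000))
vision.snapshot("side")
for q in ("strip_mid","strip_end_a"):
  r=vision.landmark_of("side",q); print(q,[(np.round(x["position"],1),round(x["score"],2),onz(ms,x["position"],.01).round(4)) for x in r][:3])
E
```

```text
[404.14889356 335.29984734] [408.81461499 305.05554049] [278.31332342 206.89385837]
[444.47406736 320.93385793]
[360.80337499 350.74503899]
strip_mid [(array([407.3, 332. ]), 0.73, array([ 0.4931, -0.3604,  0.01  ]))]
strip_end_a [(array([360.6, 351.7]), 0.97, array([ 0.3719, -0.332 ,  0.01  ]))]
```

Call:
{"fn": "jog_arm", "kwargs": {"increments": "0 0.02 0.003 0.0026 -0.2; 0 0.02 0.003 0.0026 -0.2; 0 0.02 0.003 0.0026 0; 0 0.012 0 0 0; 0 0.004 0 0 0; 0 0 0 0 0"}}

```text
time_s: 3.98
tool_pos: [0.4906, -0.3641, 0.0256]
ee_rot: [0.1, 0.692, -0.106, 0.707]
contact_force: [-0.2, 0.1, 0.0]
grip_width: 0.0868
```

```bash
python3 - <<'E'
from h import *
plan(.482,-.363,.02,-17)
im=vision.snapshot("side"); cv2.imwrite("pics/s3.png",cv2.resize(im[250:400,300:540,::-1],None,fx=3,fy=3,interpolation=cv2.INTER_CUBIC))
E
```

```text
now [ 0.4906 -0.3641  0.0256] heading -16.8
0.0054 -0.0014 -0.0086 0.2
```

View pics/s3.png

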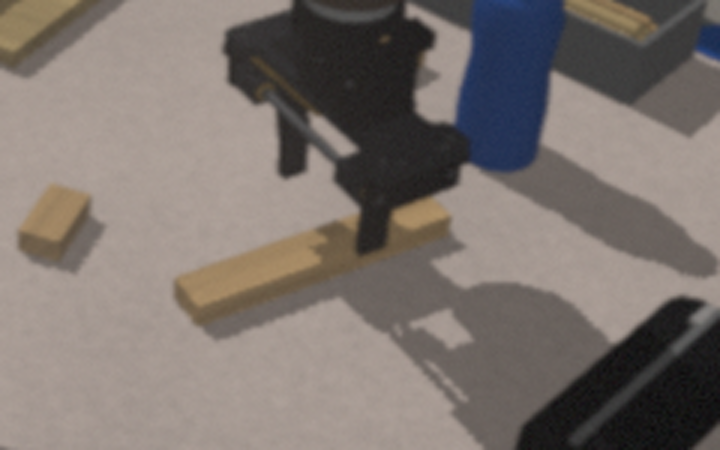

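Call:
{"fn": "jog_arm", "kwargs": {"increments": "0 0.004 -0.001 -0.007 0; 0 0.002 0 -0.002 0; 0.3 0 0 0 0; 0.6 0 0 0 0; 0.7 0 0 0 0; 0.8 0 0 0 0; 0.8 0 0 0 0; 0.8 0 0 0 0", "newtons": 30}}

```text
time_s: 4.7
tool_pos: [0.4837, -0.3642, 0.0245]
ee_rot: [0.099, 0.689, -0.107, 0.71]
contact_force: [0.0, -0.5, -1.0]
grip_width: 0.0547
```

```bash
python3 - <<'E'
from h import *
plan(.482,-.363,.02,-17)
s=env.observe();print(R.from_quat(s["ee_rot"]).as_matrix().round(4),s["grip_width"],s["contact_force"])
im=vision.snapshot("side"); cv2.imwrite("pics/s4.png",cv2.resize(im[250:400,300:540,::-1],None,fx=3,fy=3,interpolation=cv2.INTER_CUBIC))
E
```

```text
now [ 0.4837 -0.3642  0.0245] heading -16.78
0.0044 0.0007 -0.0021 0.2
[[ 0.0284  0.2889  0.9569]
 [-0.0153  0.9574 -0.2885]
 [-0.9995 -0.0065  0.0316]] 0.05470370714893741 [ 0.02446126 -0.45061883 -1.04543763]
```

View pics/s4.png

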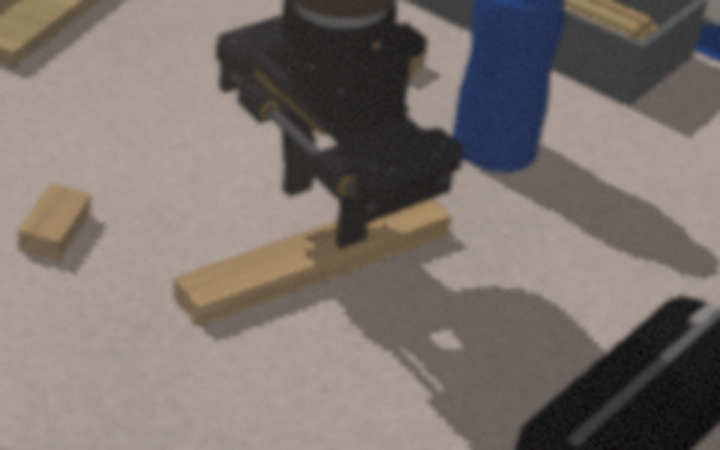

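Call:
{"fn": "jog_arm", "kwargs": {"increments": "0.8 0.004 0 0 0; 0.9 0.002 0 0 0; 0.9 0.002 0 0 0; 1 0.002 0 0 0; 1 0 0 0 0; 1 0 0 0 0", "newtons": 40}}

```text
time_s: 5.25
tool_pos: [0.4839, -0.3642, 0.0128]
ee_rot: [0.099, 0.689, -0.107, 0.71]
contact_force: [1.2, 0.1, -0.2]
grip_width: 0.0112
```

```bash
python3 - <<'E'
from h import *
s=env.observe();print(R.from_quat(s["ee_rot"]).as_matrix().round(4),s["grip_width"],s["contact_force"],s["tool_pos"],s["joint_positions"].round(3))
E
```

```text
[[ 0.0276  0.2888  0.957 ]
 [-0.0149  0.9574 -0.2885]
 [-0.9995 -0.0063  0.0307]] 0.011225453519565573 [ 1.15304382  0.08285476 -0.20068996] [ 0.48387682 -0.36421999  0.01280887] [-0.376  0.528 -0.29   0.006 -0.722 -1.492]
```

```bash
python3 - <<'E'
from h import *
im=vision.snapshot("side"); cv2.imwrite("pics/s5.png",cv2.resize(im[250:400,300:540,::-1],None,fx=3,fy=3,interpolation=cv2.INTER_CUBIC))
im=vision.snapshot("scene"); cv2.imwrite("pics/c5.png",cv2.resize(im[130:280,180:420,::-1],None,fx=3,fy=3,interpolation=cv2.INTER_CUBIC))
im=vision.snapshot("wrist"); cv2.imwrite("pics/w5.png",im[...,::-1])
E
```

```text
(no output)
```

View pics/s5.png

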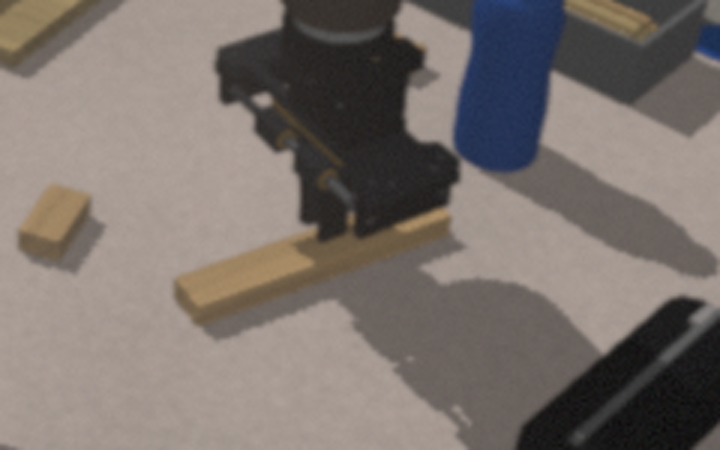

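View pics/c5.png

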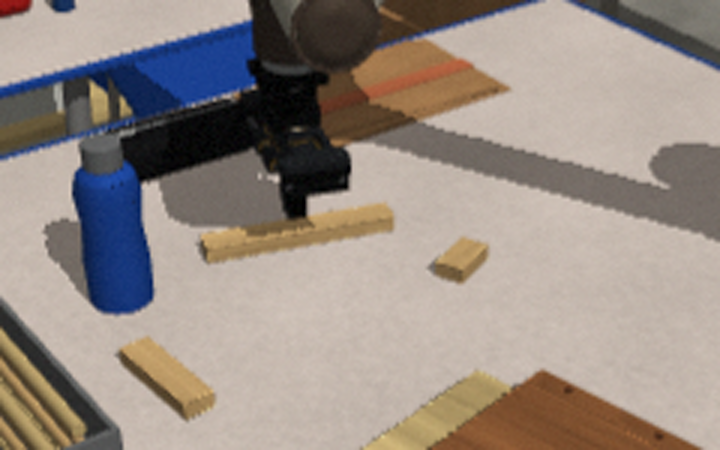

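View pics/w5.png

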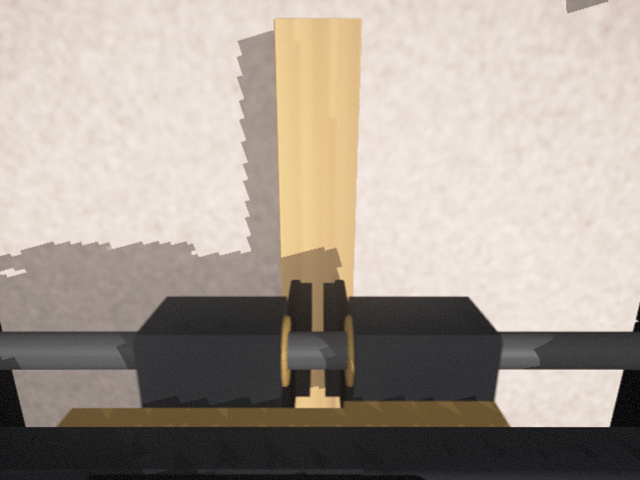

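```bash
python3 - <<'E'
from h import *
ms,mc,mw=cm("side"),cm("scene"),cm("wrist")
p=tri([(ms,(408.5,328.5)),(mc,(278.3,202.3))]); print(p,proj(ms,p),proj(mc,p))
s=env.observe(); print(s["tool_pos"],mw["pose"].round(4))
Rm=R.from_quat(s["ee_rot"]).as_matrix(); t=s["tool_pos"]+.017*Rm[:,0]; print("tip",t,proj(ms,t),proj(mc,t))
im=vision.snapshot("wrist")
for z in (.0,.01,.02): print(stripmeas(mw,im,z,240,390,240))
E
```

```text
[ 0.48143373 -0.36555413  0.02880553] [406.56679368 328.98825686] [277.08262473 201.92810858]
[ 0.48402437 -0.36428699  0.01310604] [[ 0.2894  0.9095  0.2984  0.4048]
 [ 0.9572 -0.2731 -0.0962 -0.3388]
 [-0.006   0.3134 -0.9496  0.1945]
 [ 0.      0.      0.      1.    ]]
tip [ 0.48450163 -0.36454444 -0.00388531] [405.75839303 339.49660367] [276.95858516 210.57407741]
((419.6090087890625, -344.6180419921875), (37.00103759765625, 98.88522338867188), 73.00566864013672)
((418.8487854003906, -344.31842041015625), (35.09848403930664, 93.80069732666016), 73.00566864013672)
((418.088623046875, -344.0187072753906), (33.19595718383789, 88.71617889404297), 73.00568389892578)
```

```bash
python3 - <<'E'
from h import *
ms,mc=cm("side"),cm("scene")
# initial
q=[-0.11420888,0.6978506,0.11572616,0.6975445]; T=np.array([.2005,-.5913,.199]); Rm=R.from_quat(q).as_matrix()
for sgn in (1,-1):
    p=T+.017*Rm[:,0]+sgn*.05*Rm[:,1]; print("init",sgn,p,proj(ms,p),proj(mc,p))
T=np.array([.4906,-.3641,.0256]); Rm=R.from_quat(np.array([.1,.692,-.106,.707])).as_matrix()
for sgn in (1,-1):
    p=T+.017*Rm[:,0]+sgn*.05*Rm[:,1]; print("s3",sgn,p,proj(ms,p))
E
```

```text
init 1 [ 0.18444432 -0.54390883  0.18210942] [385.08416817 398.05503769] [316.18405104 123.63945275]
init -1 [ 0.2165293  -0.63862158  0.18189066] [451.16589958 423.83172205] [294.96414912 118.26202945]
s3 1 [ 0.50535069 -0.31641895  0.00833922] [395.31994658 320.74124793]
s3 -1 [ 0.47652081 -0.41217153  0.00886965] [421.54539083 347.73073364]
```

Call:
{"fn": "jog_arm", "kwargs": {"increments": "0.3 0 0 0 0; 0.3 0 0 0 0; 0.3 0 0 0 0; 0.3 0 0 0 0; 0.3 0.008 0 0 0; 0.3 0.008 0 0 0; 0.3 0.004 0 0 0; 0.3 0 0 0 0"}}

```text
time_s: 6.12
tool_pos: [0.485, -0.3647, -0.0082]
ee_rot: [0.099, 0.688, -0.107, 0.711]
contact_force: [-1.0, -0.1, 0.2]
grip_width: 0.0468
```

```bash
python3 - <<'E'
from h import *
s=env.observe();print(R.from_quat(s["ee_rot"]).as_matrix()[:,0].round(4),s["grip_width"],s["contact_force"],s["tool_pos"])
im=vision.snapshot("side"); cv2.imwrite("pics/s6.png",cv2.resize(im[250:400,300:540,::-1],None,fx=3,fy=3,interpolation=cv2.INTER_CUBIC))
E
```

```text
[ 0.0295 -0.0156 -0.9994] 0.04682644228074722 [-1.01641979 -0.06378323  0.24188983] [ 0.48498067 -0.36472951 -0.00821425]
```

View pics/s6.png

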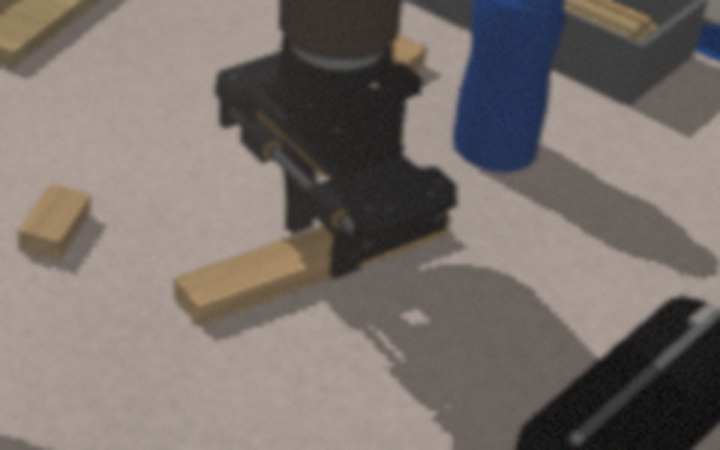

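Call:
{"fn": "jog_arm", "kwargs": {"increments": "0.8 0.001 0 0 0; 0.8 0 0 0 0; 0.8 0 0 0 0; 0.8 0 0 0 0; 0.8 0 0 0 0", "newtons": 45}}

```text
time_s: 6.58
tool_pos: [0.4853, -0.3649, -0.0092]
ee_rot: [0.099, 0.688, -0.107, 0.711]
contact_force: [-0.2, -0.6, -0.8]
grip_width: 0.0333
```

```bash
python3 - <<'E'
from h import *
s=env.observe();print(R.from_quat(s["ee_rot"]).as_matrix()[:,0].round(4),s["grip_width"],s["contact_force"],s["torque"],s["tool_pos"])
im=vision.snapshot("wrist"); cv2.imwrite("pics/w7.png",im[...,::-1])
E
```

```text
[ 0.0295 -0.0159 -0.9994] 0.033322381108217246 [-0.15134816 -0.58510828 -0.79533219] [0.03232168 0.02220113 0.03352116] [ 0.48525728 -0.3649335  -0.00920607]
```

View pics/w7.png

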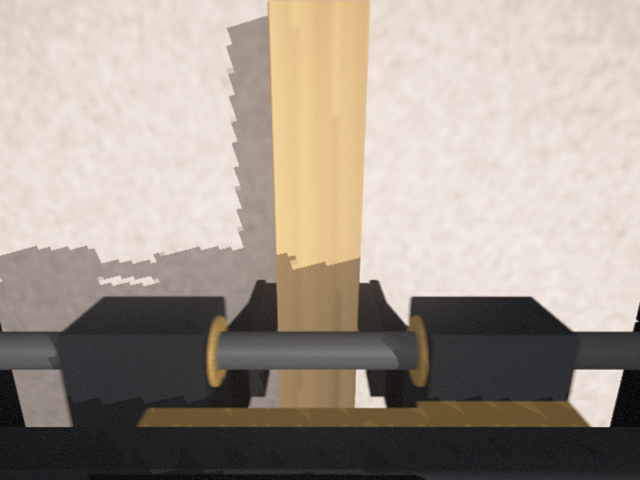

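Call:
{"fn": "jog_arm", "kwargs": {"increments": "0.8 -0.02 0 0 0; 0.8 -0.04 0 0 0; 0.8 -0.04 0 0 0; 0.8 -0.04 0 0 0; 0.8 -0.03 0 0 0"}}

```text
time_s: 7.05
tool_pos: [0.4743, -0.3594, 0.1571]
ee_rot: [0.102, 0.696, -0.105, 0.703]
contact_force: [1.4, -0.5, -0.3]
grip_width: 0.0332
```

```bash
python3 - <<'E'
from h import *
s=env.observe();print(R.from_quat(s["ee_rot"]).as_matrix()[:,0].round(4),s["grip_width"],s["contact_force"],s["tool_pos"])
plan(.53,.13,.16,-79)
im=vision.snapshot("side"); cv2.imwrite("pics/s8.png",cv2.resize(im[150:400,250:570,::-1],None,fx=2.2,fy=2.2))
E
```

```text
[ 0.0085 -0.0053 -0.9999] 0.03316297275218366 [ 1.35314275 -0.50759596 -0.32766949] [ 0.47433012 -0.35943134  0.15714479]
now [ 0.4743 -0.3594  0.1571] heading -16.9
-0.0004 0.0373 -0.0068 4.8; -0.0004 0.0366 -0.0099 4.8; -0.0004 0.0356 -0.0129 4.8; -0.0005 0.0344 -0.0159 4.8; -0.0005 0.0330 -0.0187 4.8; -0.0005 0.0313 -0.0213 4.8; -0.0005 0.0294 -0.0239 4.8; -0.0005 0.0273 -0.0262 4.8; -0.0006 0.0250 -0.0284 4.8; -0.0006 0.0226 -0.0304 4.8; -0.0006 0.0200 -0.0322 4.8; -0.0006 0.0172 -0.0337 4.8; -0.0006 0.0144 -0.0351 4.8
```

View pics/s8.png

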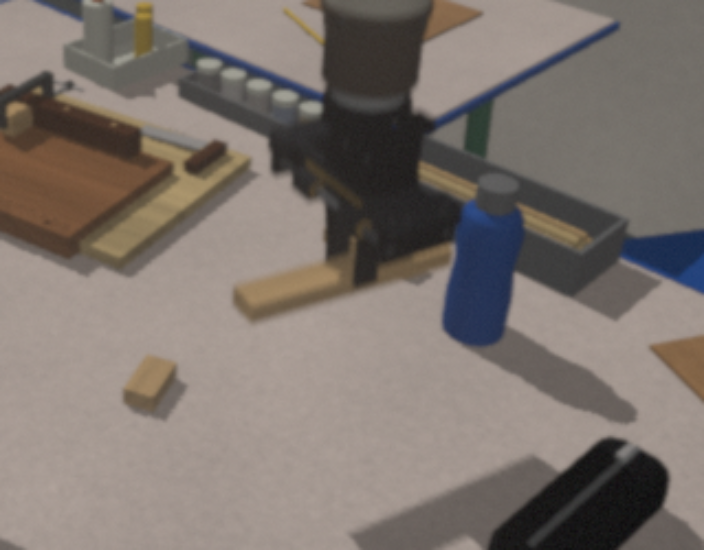

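Call:
{"fn": "jog_arm", "kwargs": {"increments": "0.8 -0.001 0.037 -0.007 4.8; 0.8 0 0.037 -0.010 4.8; 0.8 0 0.036 -0.013 4.8; 0.8 0 0.034 -0.016 4.8; 0.8 -0.001 0.033 -0.019 4.8; 0.8 0 0.031 -0.021 4.8; 0.8 -0.001 0.029 -0.024 4.8; 0.8 0 0.027 -0.026 4.8"}}

```text
time_s: 7.77
tool_pos: [0.5173, -0.0574, 0.1686]
ee_rot: [0.343, 0.606, -0.341, 0.632]
contact_force: [0.7, -0.1, -0.4]
grip_width: 0.0331
```

Call:
{"fn": "jog_arm", "kwargs": {"increments": "0.8 -0.001 0.025 -0.028 4.8; 0.8 0 0.023 -0.030 4.8; 0.8 -0.001 0.020 -0.032 4.8; 0.8 0 0.017 -0.034 4.8; 0.8 0 0.014 -0.035 4.8; 0.8 0 0 0 0"}}

```text
time_s: 8.27
tool_pos: [0.5657, 0.0615, 0.1633]
ee_rot: [0.458, 0.596, -0.385, 0.535]
contact_force: [0.3, -0.9, -0.9]
grip_width: 0.0331
```

```bash
python3 - <<'E'
from h import *
s=env.observe();print(R.from_quat(s["ee_rot"]).as_matrix()[:,0].round(4),s["grip_width"],s["contact_force"],s["dq"].round(3))
plan(.53,.13,.16,-79)
m=cm("wrist"); im=vision.snapshot("wrist"); cv2.imwrite("pics/w9.png",im[...,::-1]); np.save("w9.npy",m["pose"])
for q in ["fence","stop_block","bed"]:
  r=vision.landmark_of("wrist",q); print(q,[(np.round(x["position"],1),round(x["score"],2),onz(m,x["position"],.038).round(4)) for x in r][:3])
im=vision.snapshot("side"); cv2.imwrite("pics/s9.png",im[...,::-1])
im=vision.snapshot("scene"); cv2.imwrite("pics/c9.png",im[...,::-1])
E
```

```text
[-0.0069  0.1346 -0.9909] 0.03309599731324056 [ 0.25419135 -0.87821772 -0.90616633] [ 0.025 -0.022 -0.04   0.033 -0.006  0.001]
now [0.5657 0.0615 0.1633] heading -73.27
0.0042 -0.0050 -0.0249 1.9; 0.0042 -0.0058 -0.0248 1.9; 0.0041 -0.0066 -0.0246 1.9
fence [(array([430.3,  46.6]), 0.95, array([0.6092, 0.2258, 0.038 ])), (array([315.3, 289.4]), 0.46, array([0.5798, 0.0247, 0.038 ]))]
stop_block []
bed []
```

View pics/w9.png

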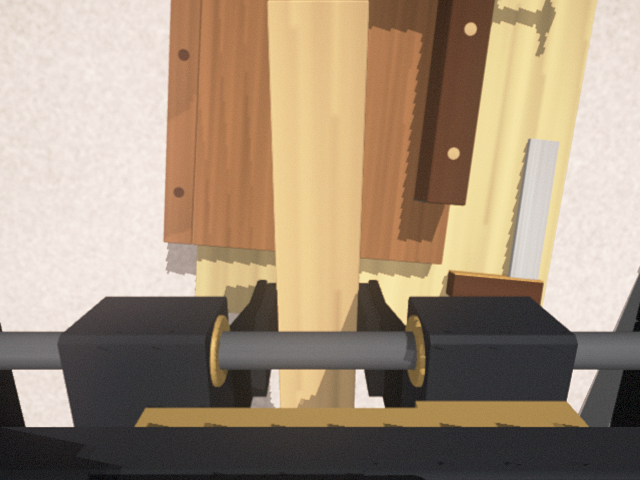

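View pics/c9.png

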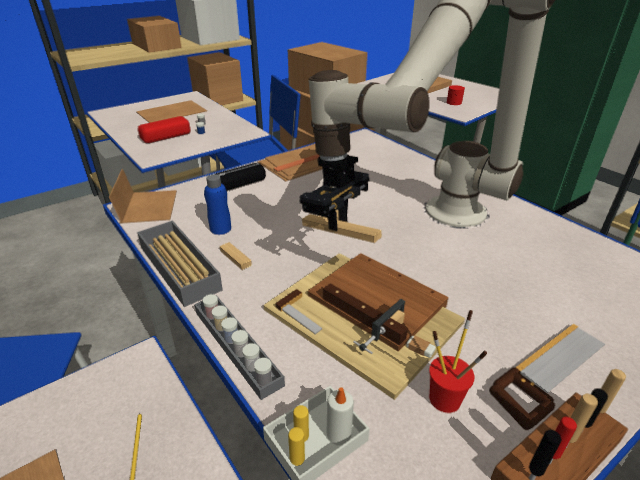

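```bash
python3 - <<'E'
from h import *
s=env.observe();print(s["joint_positions"].round(4),s["tool_pos"]);print(R.from_quat(s["ee_rot"]).as_matrix().round(4))
E
```

```text
[ 0.3121  0.3157 -0.1427 -0.1454 -1.0829 -3.0963] [0.56328998 0.05983564 0.16421197]
[[-0.0073  0.958   0.2865]
 [ 0.1321  0.2849 -0.9494]
 [-0.9912  0.0309 -0.1286]]
```

```bash
cat >> h.py <<'E'
def plan2(tx,ty,tz,turn=0,nmin=1,step=.036):
    s=env.observe(); p=np.array(s["tool_pos"]); Rm=R.from_quat(s["ee_rot"]).as_matrix()
    d=np.array([tx,ty,tz])-p
    n=max(nmin,int(np.ceil(np.linalg.norm(d)/step)),int(np.ceil(abs(turn)/6.8)))
    rows=[]
    for i in range(n):
        Ri=Rm@R.from_euler("x",turn*i/n,degrees=True).as_matrix()
        t=Ri.T@(d/n); rows.append("0.8 %.4f %.4f %.4f %.1f"%(t[0],t[1],t[2],turn/n))
    print("now",p.round(4),"heading",np.degrees(np.arctan2(Rm[1,2],Rm[0,2])).round(2),"xaxis",Rm[:,0].round(3)); print("; ".join(rows))
E
python3 - <<'E'
from h import *
plan2(.60,.19,.17,-84)
im=cv2.imread("pics/w9.png"); cv2.imwrite("pics/w9c.png",cv2.resize(im[0:300,150:600],None,fx=1.75,fy=1.75,interpolation=cv2.INTER_CUBIC))
E
```

```text
now [0.5633 0.0598 0.1642] heading -73.21 xaxis [-0.007  0.132 -0.991]
0.8 0.0009 0.0056 -0.0088 -6.5; 0.8 0.0009 0.0065 -0.0081 -6.5; 0.8 0.0009 0.0074 -0.0073 -6.5; 0.8 0.0009 0.0082 -0.0064 -6.5; 0.8 0.0009 0.0088 -0.0054 -6.5; 0.8 0.0009 0.0094 -0.0044 -6.5; 0.8 0.0009 0.0098 -0.0033 -6.5; 0.8 0.0009 0.0101 -0.0022 -6.5; 0.8 0.0009 0.0103 -0.0011 -6.5; 0.8 0.0009 0.0104 0.0001 -6.5; 0.8 0.0009 0.0103 0.0013 -6.5; 0.8 0.0009 0.0101 0.0024 -6.5; 0.8 0.0009 0.0098 0.0036 -6.5
```

View pics/w9c.png

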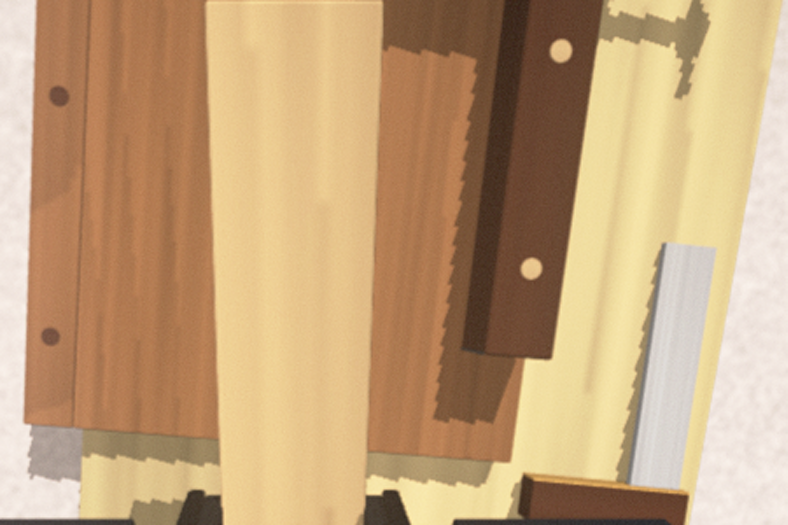

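```bash
python3 - <<'E'
from h import *
m=cm("wrist"); m["pose"]=np.load("w9.npy")
f=lambda a,b,z: (onz(m,(a/1.75+150,b/1.75),z)*1000).round(1)
fb0=f(463,349,.038); fb1=f(503,0,.038); ft0=f(487,352,.074); ft1=f(526,0,.074); fo0=f(551,358,.074); fo1=f(602,0,.074)
bc=f(511,461,.038); bn=f(24,423,.038); bh=f(75,426,.038)
print(fb0,fb1,ft0,ft1,fo0,fo1,bc,bn,bh)
g=lambda a,b: np.degrees(np.arctan2(b[1]-a[1],b[0]-a[0]))
print(g(fb0,fb1),g(ft0,ft1),g(fo0,fo1),"x'",g(bn,bc), np.linalg.norm(bc-bn), np.linalg.norm(fo0-ft0))
E
```

```text
[633.9 115.6  38. ] [603.8 257.6  38. ] [633.5 116.7  74. ] [605.4 243.4  74. ] [658.9 121.6  74. ] [632.5 251.8  74. ] [671.6  73.2  38. ] [455.5  29.1  38. ] [477.4  34.   38. ]
101.96794181676326 102.50486463511143 101.46217953689555 x' 11.534101194905183 220.55389364053406 25.868320393871706
```

Call:
{"fn": "jog_arm", "kwargs": {"increments": "0.8 0.001 0.006 -0.009 -6.5; 0.8 0.001 0.007 -0.008 -6.5; 0.8 0.001 0.007 -0.007 -6.5; 0.8 0.001 0.008 -0.006 -6.5; 0.8 0.001 0.009 -0.005 -6.5; 0.8 0.001 0.009 -0.004 -6.5; 0.8 0.001 0.010 -0.003 -6.5; 0.8 0.001 0.010 -0.002 -6.5"}}

```text
time_s: 9.23
tool_pos: [0.5821, 0.1365, 0.1692]
ee_rot: [0.161, 0.705, -0.072, 0.687]
contact_force: [0.1, -0.5, -0.2]
grip_width: 0.0334
```

Call:
{"fn": "jog_arm", "kwargs": {"increments": "0.8 0.001 0.010 -0.001 -6.5; 0.8 0.001 0.010 0 -6.5; 0.8 0.001 0.010 0.001 -6.5; 0.8 0.001 0.010 0.002 -6.5; 0.8 0.001 0.010 0.004 -6.5; 0.8 0 0 0 0"}}

```text
time_s: 9.73
tool_pos: [0.5904, 0.1875, 0.1724]
ee_rot: [-0.051, 0.694, 0.139, 0.704]
contact_force: [0.4, 0.6, -0.9]
grip_width: 0.0332
```

```bash
python3 - <<'E'
from h import *
plan2(.60,.19,.17,0); print(env.observe()["joint_positions"].round(3))
m=cm("wrist"); im=vision.snapshot("wrist"); cv2.imwrite("pics/w10.png",im[...,::-1]); np.save("w10.npy",m["pose"])
im=vision.snapshot("side"); cv2.imwrite("pics/s10.png",im[...,::-1])
E
```

```text
now [0.5904 0.1875 0.1724] heading 15.34 xaxis [-0.003  0.126 -0.992]
0.8 0.0027 -0.0005 0.0098 0.0
[ 0.506  0.38  -0.031 -0.125 -1.105 -1.754]
```

View pics/w10.png

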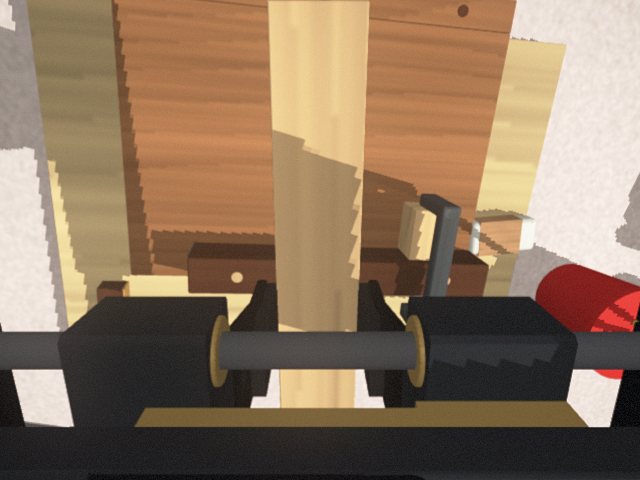

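View pics/s10.png

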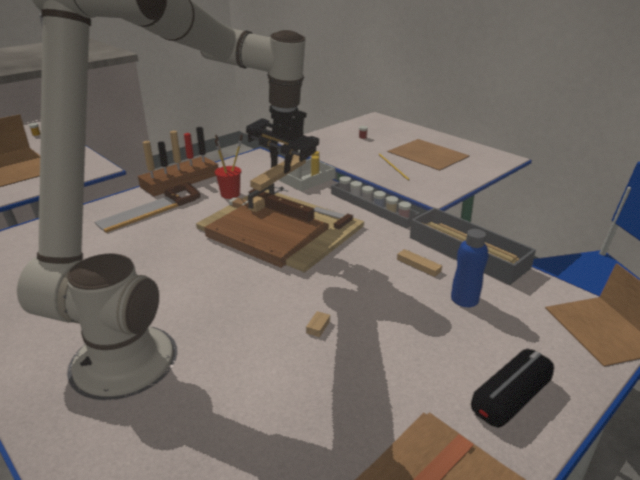

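```bash
python3 - <<'E'
import cv2
im=cv2.imread("pics/w10.png"); cv2.imwrite("pics/w10c.png",cv2.resize(im[180:310,350:550],None,fx=4,fy=4,interpolation=cv2.INTER_CUBIC))
cv2.imwrite("pics/w10d.png",cv2.resize(im[180:310,80:290],None,fx=3.8,fy=3.8,interpolation=cv2.INTER_CUBIC))
E
```

```text
(no output)
```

View pics/w10c.png

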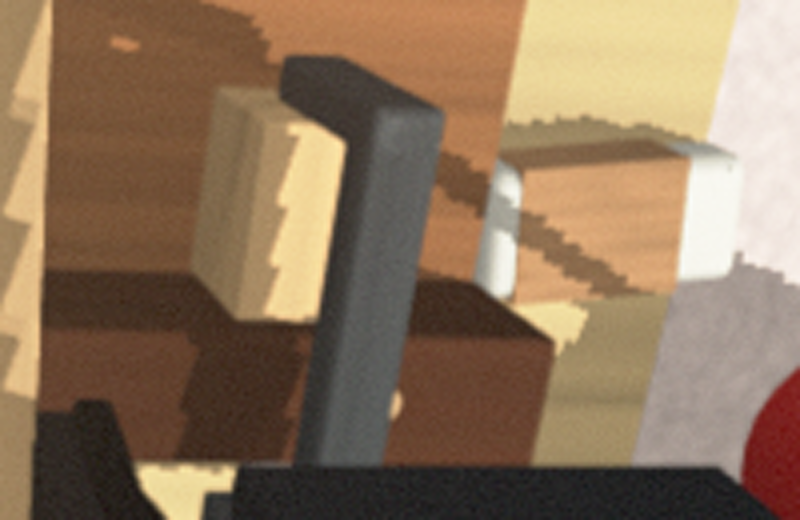

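View pics/w10d.png

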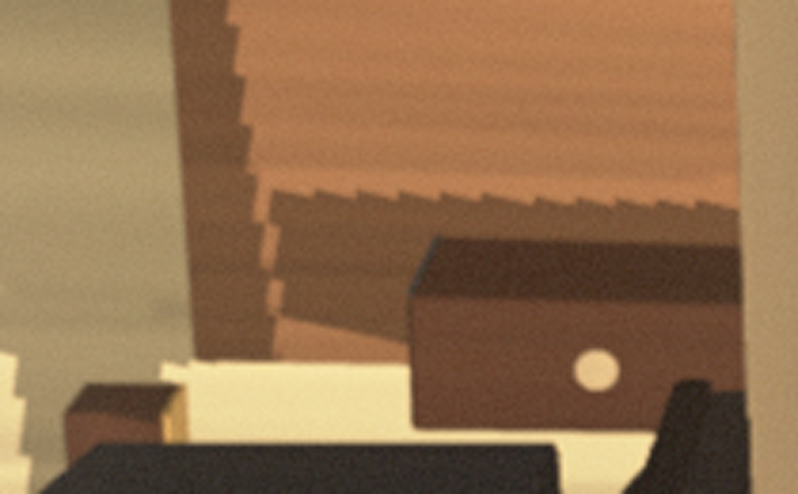

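```bash
python3 - <<'E'
from h import *
m=cm("wrist"); m["pose"]=np.load("w10.npy")
P={}
for n,a,b,z in [("fb0",195.3,242.6,.038),("fb1",274.2,244.7,.038),("fb2",361.3,247.5,.038),("fb3",397.5,248,.038),("fb4",468.8,250.8,.038),("ft0",187.9,258.2,.074),("ft4",488.3,264.5,.074),("sb_n",404.3,202,.038),("sb_f",397.5,247,.038),("st_n",416.3,203.8,.068),("st_f",410,260,.068)]:
    P[n]=onz(m,(a,b),z)*1000
th=np.radians(11.6); X=np.array([np.cos(th),np.sin(th)]);Y=np.array([-X[1],X[0]])
for n,p in P.items(): print(n,p.round(1),"x' %.1f y' %.1f"%(p[:2]@X,p[:2]@Y))
g=lambda a,b: np.degrees(np.arctan2((P[b]-P[a])[1],(P[b]-P[a])[0]))
print(g("fb0","fb4"),g("ft0","ft4"),g("fb0","fb3"))
m["pose"]=np.load("w9.npy")
for a,b,z in [(463,349,.038),(503,0,.038),(487,352,.074),(526,0,.074)]:
    p=onz(m,(a/1.75+150,b/1.75),z)*1000; print("w9 x' %.1f y' %.1f"%(p[:2]@X,p[:2]@Y))
E
```

```text
fb0 [633.3 116.   38. ] x' 643.7 y' -13.7
fb1 [621.  176.8  38. ] x' 643.8 y' 48.3
fb2 [607.  247.8  38. ] x' 644.5 y' 120.6
fb3 [600.4 278.4  38. ] x' 644.1 y' 152.0
fb4 [588.5 341.5  38. ] x' 645.1 y' 216.2
ft0 [632.5 116.4  74. ] x' 643.0 y' -13.2
ft4 [587.3 339.1  74. ] x' 643.5 y' 214.1
sb_n [561.3 270.8  38. ] x' 604.3 y' 152.4
sb_f [599.6 278.1  38. ] x' 643.2 y' 151.8
st_n [556.1 268.1  68. ] x' 598.7 y' 150.8
st_f [599.5 278.6  68. ] x' 643.3 y' 152.3
101.23384257967099 101.47607821063455 101.43800809634708
w9 x' 644.2 y' -14.2
w9 x' 643.3 y' 130.9
w9 x' 644.0 y' -13.1
w9 x' 642.0 y' 116.7
```

```bash
python3 - <<'E'
from h import *
plan2(.5864,.160,.15,-86.5)
E
```

```text
now [0.5899 0.1862 0.1723] heading 14.99 xaxis [-0.004  0.125 -0.992]
0.8 0.0015 -0.0021 -0.0008 -6.7; 0.8 0.0015 -0.0020 -0.0011 -6.7; 0.8 0.0015 -0.0018 -0.0013 -6.7; 0.8 0.0015 -0.0017 -0.0015 -6.7; 0.8 0.0015 -0.0015 -0.0017 -6.7; 0.8 0.0015 -0.0013 -0.0018 -6.7; 0.8 0.0015 -0.0011 -0.0020 -6.7; 0.8 0.0015 -0.0008 -0.0021 -6.7; 0.8 0.0015 -0.0006 -0.0022 -6.7; 0.8 0.0015 -0.0003 -0.0022 -6.7; 0.8 0.0015 -0.0001 -0.0022 -6.7; 0.8 0.0015 0.0002 -0.0022 -6.7; 0.8 0.0015 0.0005 -0.0022 -6.7
```

Call:
{"fn": "jog_arm", "kwargs": {"increments": "0.8 0.001 -0.002 -0.001 -6.7; 0.8 0.001 -0.002 -0.001 -6.7; 0.8 0.001 -0.002 -0.001 -6.7; 0.8 0.001 -0.002 -0.002 -6.7; 0.8 0.001 -0.002 -0.002 -6.7; 0.8 0.001 -0.001 -0.002 -6.7; 0.8 0.001 -0.001 -0.002 -6.7; 0.8 0.001 -0.001 -0.002 -6.7"}}

```text
time_s: 10.5
tool_pos: [0.5845, 0.1603, 0.1629]
ee_rot: [-0.366, 0.556, 0.44, 0.603]
contact_force: [-0.1, 0.5, -0.3]
grip_width: 0.033
```

Call:
{"fn": "jog_arm", "kwargs": {"increments": "0.8 0.001 -0.001 -0.002 -6.7; 0.8 0.001 0 -0.002 -6.7; 0.8 0.001 0 -0.002 -6.7; 0.8 0.001 0 -0.002 -6.7; 0.8 0.001 0 0 -6.7; 0.8 0 0 0 0"}}

```text
time_s: 11.0
tool_pos: [0.5812, 0.1453, 0.1572]
ee_rot: [-0.527, 0.403, 0.583, 0.469]
contact_force: [0.6, -0.6, -1.4]
grip_width: 0.0334
```

```bash
python3 - <<'E'
from h import *
plan2(.5864,.160,.08,0)
im=vision.snapshot("wrist"); cv2.imwrite("pics/w11.png",im[...,::-1])
E
```

```text
now [0.5812 0.1453 0.1572] heading 103.79 xaxis [-0.005  0.121 -0.993]
0.8 0.0261 -0.0022 0.0012 0.0; 0.8 0.0261 -0.0022 0.0012 0.0; 0.8 0.0261 -0.0022 0.0012 0.0
```

View pics/w11.png

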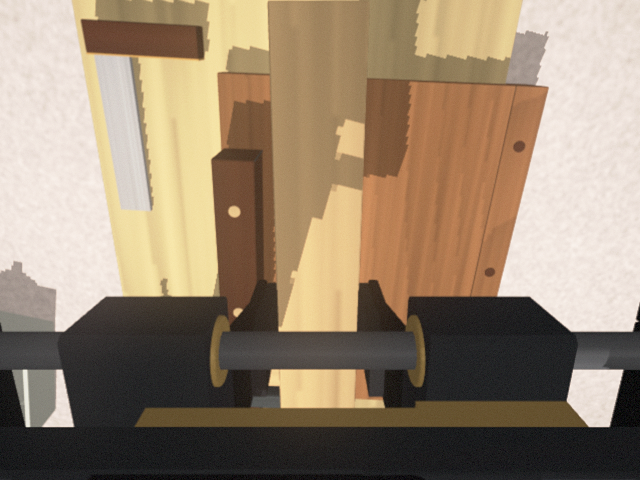

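Call:
{"fn": "jog_arm", "kwargs": {"increments": "0.8 0.026 -0.001 0.003 1.2; 0.8 0.026 -0.001 0.003 1.2; 0.8 0.026 -0.001 0.003 0; 0.8 0.022 0 0 0; 0.8 0 0 0 0"}}

```text
time_s: 11.47
tool_pos: [0.5841, 0.1654, 0.0605]
ee_rot: [-0.511, 0.422, 0.566, 0.491]
contact_force: [-0.2, 0.3, -1.6]
grip_width: 0.0332
```

```bash
python3 - <<'E'
from h import *
plan2(.5825,.159,.03,0)
im=vision.snapshot("wrist"); cv2.imwrite("pics/w12.png",im[...,::-1])
im=vision.snapshot("side"); cv2.imwrite("pics/s12.png",cv2.resize(im[130:290,170:400,::-1],None,fx=3.3,fy=3.3,interpolation=cv2.INTER_CUBIC))
E
```

```text
now [0.5841 0.1654 0.0605] heading 99.53 xaxis [ 0.004  0.123 -0.992]
0.8 0.0294 0.0034 -0.0097 0.0
```

View pics/s12.png

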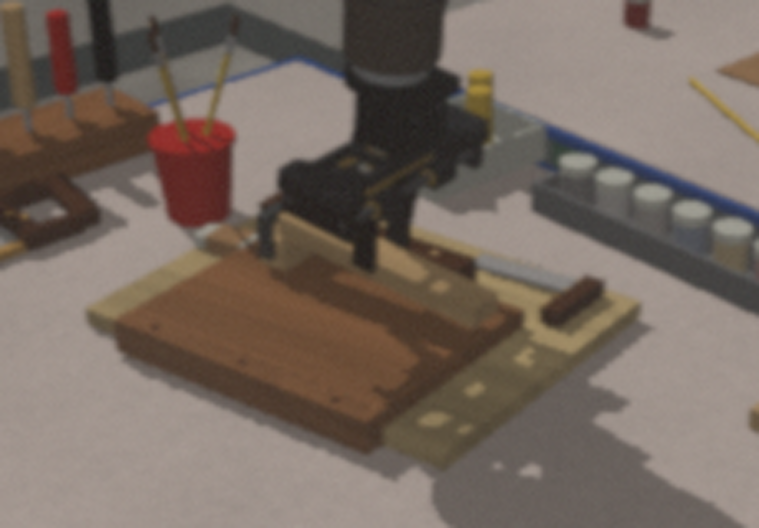

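View pics/w12.png

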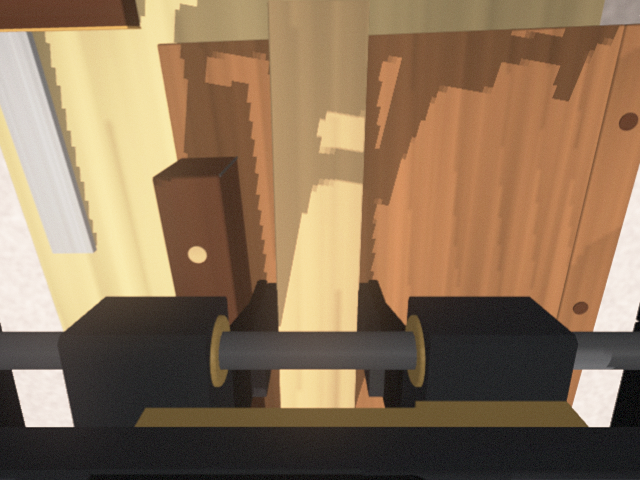

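Call:
{"fn": "jog_arm", "kwargs": {"increments": "0.8 0.002 0.003 -0.009 -2; 0.8 0.006 0 -0.001 0; 0.8 0.006 0 -0.001 0; 0.8 0.006 0 -0.001 0", "newtons": 15}}

```text
time_s: 11.9
tool_pos: [0.5923, 0.1572, 0.0508]
ee_rot: [-0.524, 0.406, 0.568, 0.488]
contact_force: [-0.1, -0.2, -0.9]
grip_width: 0.0339
```

```bash
python3 - <<'E'
from h import *
plan2(.5825,.157,.03,0); print(env.observe()["contact_force"],env.observe()["torque"])
E
```

```text
now [0.5923 0.1572 0.0508] heading 101.58 xaxis [ 0.026  0.13  -0.991]
0.8 0.0204 0.0107 -0.0008 0.0
[-0.05023283 -0.22765639 -0.87764676] [-0.28288322  0.19078137  0.04508473]
```

Call:
{"fn": "jog_arm", "kwargs": {"increments": "0.8 -0.002 0.011 0 0; 0.8 0.004 0.003 0 0; 0.8 0.006 0.002 0 0; 0.8 0.006 0.002 0 0"}}

```text
time_s: 12.23
tool_pos: [0.5773, 0.1565, 0.0366]
ee_rot: [-0.524, 0.404, 0.566, 0.491]
contact_force: [-0.1, 0.8, -0.0]
grip_width: 0.0338
```

```bash
python3 - <<'E'
from h import *
plan2(.5825,.157,.03,0); print(env.observe()["contact_force"],env.observe()["torque"])
E
```

```text
now [0.5773 0.1565 0.0366] heading 101.43 xaxis [ 0.031  0.132 -0.991]
0.8 0.0068 -0.0049 -0.0013 0.0
[-0.09445818  0.82051559 -0.03997556] [-0.17511726  0.13137794  0.01877006]
```

Call:
{"fn": "jog_arm", "kwargs": {"increments": "0.8 0.004 -0.004 0 0; 0.8 0.006 -0.001 0 0; 0.8 0.004 0 0 0"}}

```text
time_s: 12.48
tool_pos: [0.583, 0.1588, 0.0247]
ee_rot: [-0.525, 0.405, 0.567, 0.489]
contact_force: [-10.2, -4.3, 22.6]
grip_width: 0.0343
```

```bash
python3 - <<'E'
from h import *
plan2(.5825,.157,.03,0); print(env.observe()["contact_force"],env.observe()["torque"])
im=vision.snapshot("wrist"); cv2.imwrite("pics/w13.png",im[...,::-1])
im=vision.snapshot("side"); cv2.imwrite("pics/s13.png",cv2.resize(im[130:290,170:400,::-1],None,fx=3.3,fy=3.3,interpolation=cv2.INTER_CUBIC))
E
```

```text
now [0.583  0.1588 0.0247] heading 101.57 xaxis [ 0.029  0.129 -0.991]
0.8 -0.0055 0.0006 -0.0010 0.0
[-10.1741343   -4.25183593  22.56302489] [-0.65566496  3.33306978  0.28116409]
```

View pics/s13.png

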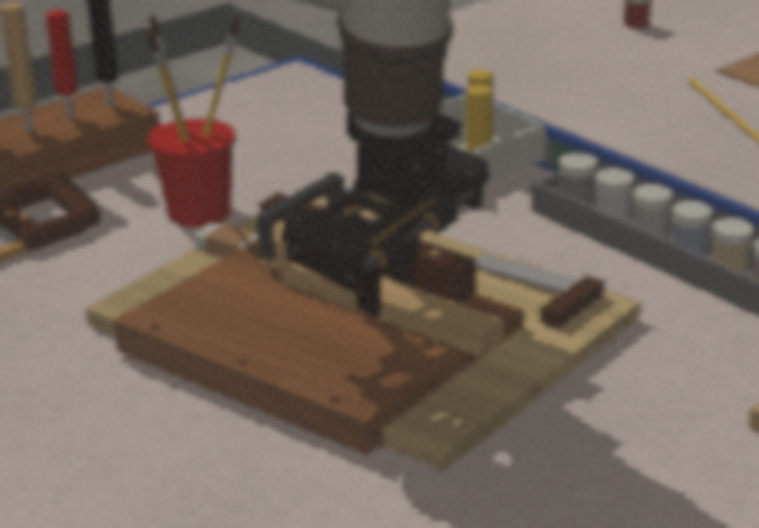

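View pics/w13.png

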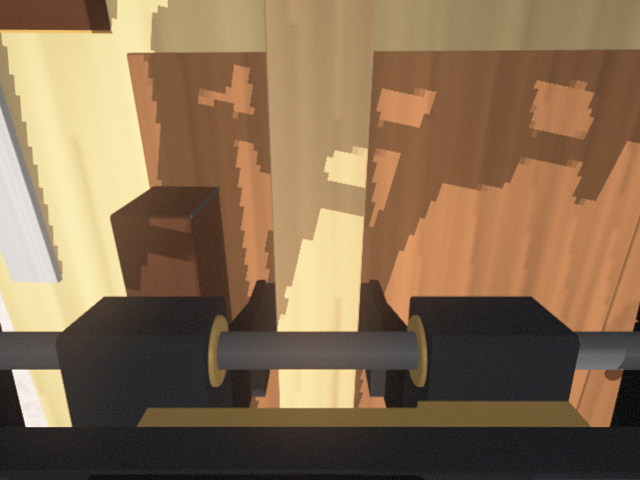

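Call:
{"fn": "jog_arm", "kwargs": {"increments": "0.8 -0.004 0 0 0; 0.8 0 0 0 0"}}

```text
time_s: 12.75
tool_pos: [0.584, 0.1586, 0.0287]
ee_rot: [-0.525, 0.404, 0.566, 0.49]
contact_force: [0.3, 0.5, -1.0]
grip_width: 0.0337
```

```bash
python3 - <<'E'
from h import *
plan2(.5825,.157,.03,0); print(env.observe()["contact_force"],env.observe()["torque"])
im=vision.snapshot("scene"); cv2.imwrite("pics/c14.png",cv2.resize(im[200:370,260:500,::-1],None,fx=3.3,fy=3.3,interpolation=cv2.INTER_CUBIC))
E
```

```text
now [0.584  0.1586 0.0287] heading 101.56 xaxis [ 0.031  0.13  -0.991]
0.8 -0.0016 0.0017 -0.0011 0.0
[ 0.29965954  0.54852279 -1.02803545] [-0.26574108  0.14708314  0.00436005]
```

View pics/c14.png

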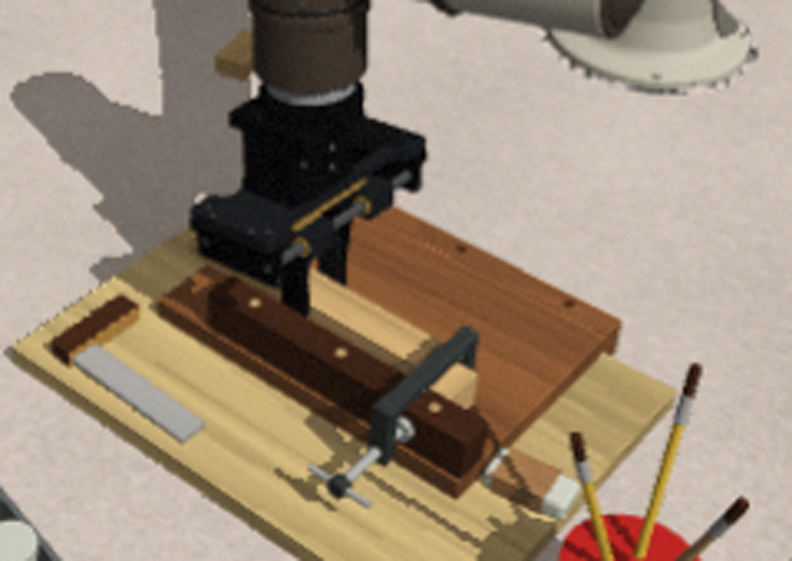

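Call:
{"fn": "jog_arm", "kwargs": {"increments": "0.8 0.001 0 0.004 0; 0.8 0.001 0 0.004 0; 0.8 0.001 0 0.003 0"}}

```text
time_s: 13.05
tool_pos: [0.5817, 0.1702, 0.0246]
ee_rot: [-0.524, 0.406, 0.566, 0.49]
contact_force: [-0.1, 0.2, -0.5]
grip_width: 0.0336
```

```bash
cat >> h.py <<'E'
def st():
    s=env.observe(); Rm=R.from_quat(s["ee_rot"]).as_matrix(); p=np.array(s["tool_pos"])*1000
    th=np.radians(11.6); X=np.array([np.cos(th),np.sin(th),0]);Y=np.array([-X[1],X[0],0]); f=np.array(s["contact_force"])
    print("t %.2f x' %.1f y' %.1f z %.1f"%(s["time_s"],p@X,p@Y,p[2]),"F x' %.1f y' %.1f z %.1f"%(f@X,f@Y,f[2]),"xax x' %.3f y' %.3f"%(Rm[:,0]@X,Rm[:,0]@Y),"head %.2f"%np.degrees(np.arctan2(Rm[1,2],Rm[0,2])),"grip %.4f"%s["grip_width"], "T",np.round(s["torque"],2))
E
python3 -c "
from h import *
st()"
```

```text
t 13.05 x' 604.1 y' 49.8 z 24.6 F x' -0.1 y' 0.2 z -0.5 xax x' 0.055 y' 0.121 head 101.44 grip 0.0336 T [-0.31  0.22 -0.06]
```

Call:
{"fn": "jog_arm", "kwargs": {"increments": "0.8 0 0 0.004 0; 0.8 0 0 0.003 0"}}

```text
time_s: 13.22
tool_pos: [0.5807, 0.1708, 0.0246]
ee_rot: [-0.527, 0.409, 0.565, 0.486]
contact_force: [4.9, -12.4, 0.7]
grip_width: 0.034
```

```bash
python3 -c "
from h import *
st()
im=vision.snapshot('scene'); cv2.imwrite('pics/c15.png',cv2.resize(im[230:350,300:460,::-1],None,fx=5,fy=5,interpolation=cv2.INTER_CUBIC))
im=vision.snapshot('side'); cv2.imwrite('pics/s15.png',cv2.resize(im[170:270,220:380,::-1],None,fx=5,fy=5,interpolation=cv2.INTER_CUBIC))
"
```

```text
t 13.22 x' 603.2 y' 50.6 z 24.6 F x' 2.3 y' -13.2 z 0.7 xax x' 0.050 y' 0.110 head 101.52 grip 0.0340 T [-3.8  -1.11 -0.53]
```

View pics/c15.png

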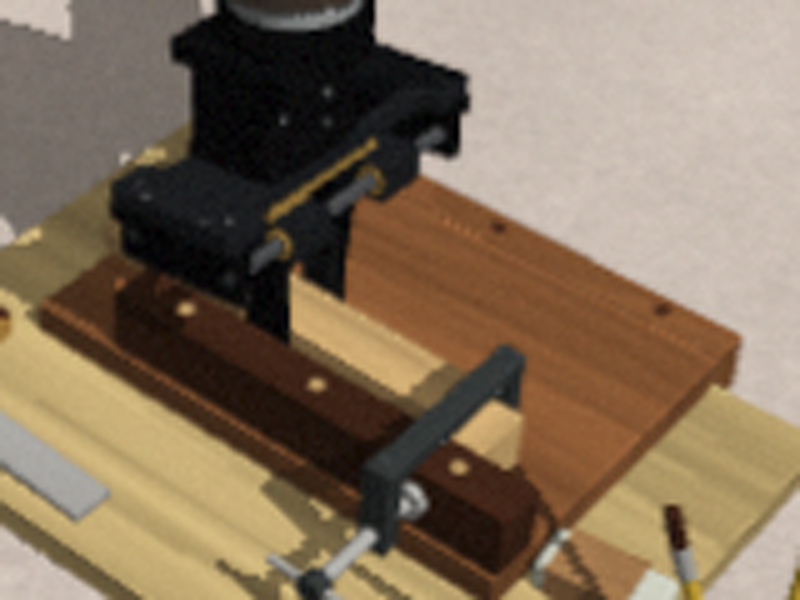

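View pics/s15.png

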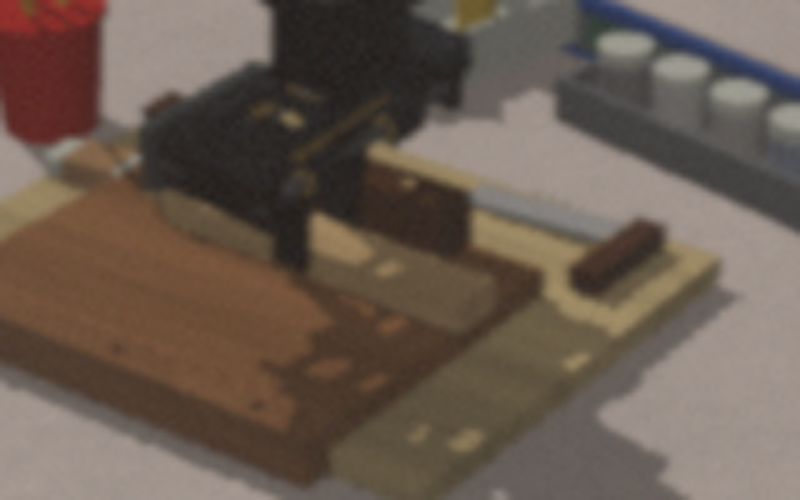

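Call:
{"fn": "jog_arm", "kwargs": {"increments": "0.8 0.003 0 0.002 0; 0.8 0.003 0 0.001 0; 0.8 0.003 0 0.001 0; 0.5 -0.001 0 0 0; 0.5 0 0 0 0; 0.5 0 0 0 0"}}

```text
time_s: 13.82
tool_pos: [0.5815, 0.1713, 0.0257]
ee_rot: [-0.529, 0.41, 0.564, 0.483]
contact_force: [0.5, -0.3, 0.3]
grip_width: 0.0421
```

```bash
python3 -c "
from h import *
st()
im=vision.snapshot('wrist'); cv2.imwrite('pics/w16.png',im[...,::-1])
"
```

```text
t 13.82 x' 604.0 y' 50.9 z 25.7 F x' 0.5 y' -0.4 z 0.3 xax x' 0.050 y' 0.104 head 101.66 grip 0.0421 T [-0.22  0.2   0.01]
```

View pics/w16.png

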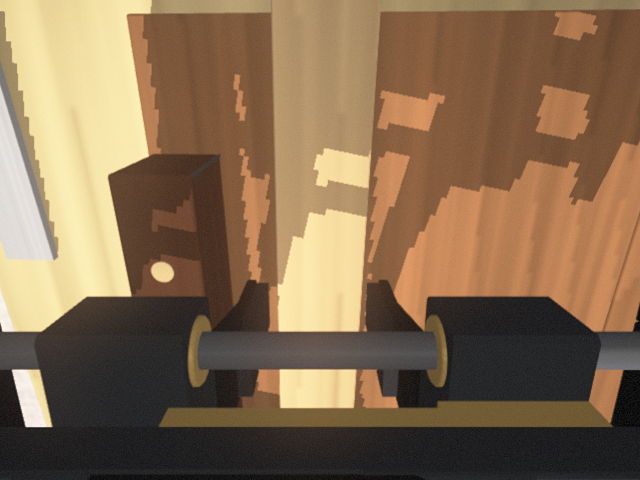

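Call:
{"fn": "jog_arm", "kwargs": {"increments": "0.5 -0.020 0 0 0; 0.5 -0.020 0 0 0; 0.7 -0.005 0.014 0.002 0; 1 0 0.015 0.002 0; 1 0 0.015 0.002 0; 1 0 0.003 0 0; 1 0 0 0 0; 1 0 0 0 0", "newtons": 30}}

```text
time_s: 14.53
tool_pos: [0.5311, 0.1651, 0.0659]
ee_rot: [-0.529, 0.411, 0.565, 0.481]
contact_force: [-0.1, 0.4, 0.5]
grip_width: 0.0113
```

```bash
python3 -c "
from h import *
st()
m=cm('wrist')
im=vision.snapshot('wrist'); cv2.imwrite('pics/w17.png',im[...,::-1]); np.save('w17.npy',m['pose'])
im=vision.snapshot('scene'); cv2.imwrite('pics/c17.png',cv2.resize(im[230:350,300:460,::-1],None,fx=5,fy=5,interpolation=cv2.INTER_CUBIC))
"
```

```text
t 14.53 x' 553.4 y' 55.0 z 65.9 F x' -0.0 y' 0.4 z 0.5 xax x' 0.045 y' 0.103 head 101.76 grip 0.0113 T [-0.23  0.18  0.01]
```

View pics/w17.png

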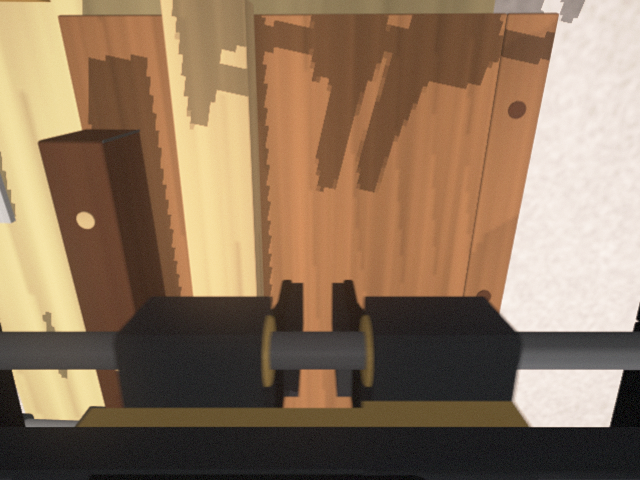

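View pics/c17.png

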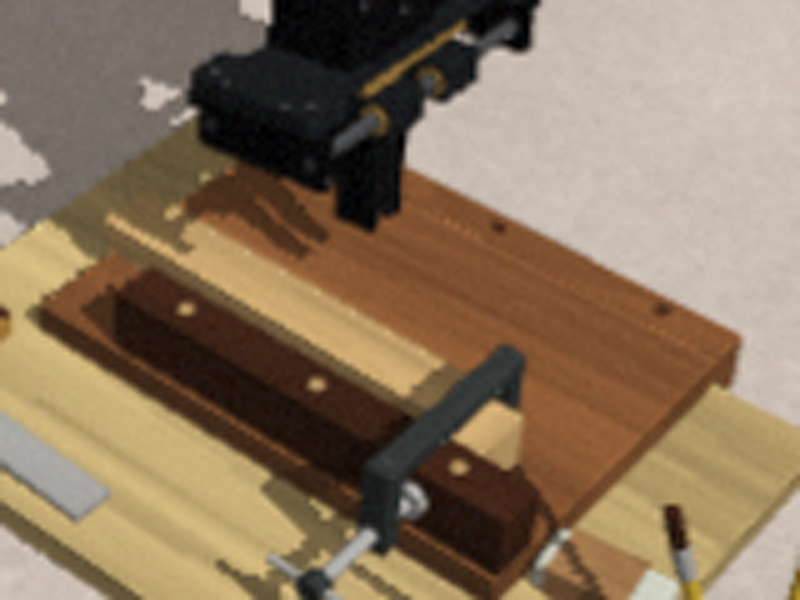

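Call:
{"fn": "jog_arm", "kwargs": {"increments": "1 0.010 0.001 -0.007 0; 1 0.010 0.001 -0.005 0; 1 0.010 0.001 -0.002 0; 1 0.006 0 0 0; 1 0 0 0 0"}}

```text
time_s: 15.05
tool_pos: [0.5339, 0.1534, 0.0231]
ee_rot: [-0.529, 0.412, 0.565, 0.482]
contact_force: [-0.3, 0.7, -0.1]
grip_width: -0.0
```

```bash
python3 -c "
from h import *
st()"
```

```text
t 15.05 x' 553.8 y' 42.9 z 23.1 F x' -0.2 y' 0.7 z -0.1 xax x' 0.044 y' 0.102 head 101.64 grip -0.0000 T [-0.16  0.16  0.06]
```

Call:
{"fn": "jog_arm", "kwargs": {"increments": "1 -0.003 -0.008 0 0; 1 0 -0.008 0 0; 1 0 -0.008 0 0; 1 0 -0.008 0 0"}}

```text
time_s: 15.38
tool_pos: [0.5664, 0.1591, 0.0266]
ee_rot: [-0.528, 0.413, 0.566, 0.48]
contact_force: [-0.7, 0.3, 0.3]
grip_width: 0.0003
```

```bash
python3 -c "
from h import *
st()"
```

```text
t 15.38 x' 586.8 y' 41.9 z 26.6 F x' -0.7 y' 0.4 z 0.3 xax x' 0.041 y' 0.101 head 101.65 grip 0.0003 T [-0.31  0.21  0.05]
```

Call:
{"fn": "jog_arm", "kwargs": {"increments": "1 0 -0.006 0 0; 1 0 -0.006 0 0; 1 0 -0.006 0 0; 1 0 -0.006 0 0"}}

```text
time_s: 15.72
tool_pos: [0.5793, 0.1612, 0.0263]
ee_rot: [-0.521, 0.423, 0.572, 0.472]
contact_force: [-13.3, -0.8, 9.5]
grip_width: 0.0007
```

```bash
python3 -c "
from h import *
st()
m=cm('wrist')
im=vision.snapshot('wrist'); cv2.imwrite('pics/w18.png',im[...,::-1]); np.save('w18.npy',m['pose'])
im=vision.snapshot('scene'); cv2.imwrite('pics/c18.png',cv2.resize(im[230:350,300:460,::-1],None,fx=5,fy=5,interpolation=cv2.INTER_CUBIC))
"
```

```text
t 15.72 x' 599.9 y' 41.4 z 26.3 F x' -13.1 y' 1.9 z 9.5 xax x' 0.009 y' 0.100 head 101.44 grip 0.0007 T [0.02 4.08 0.41]
```

View pics/w18.png

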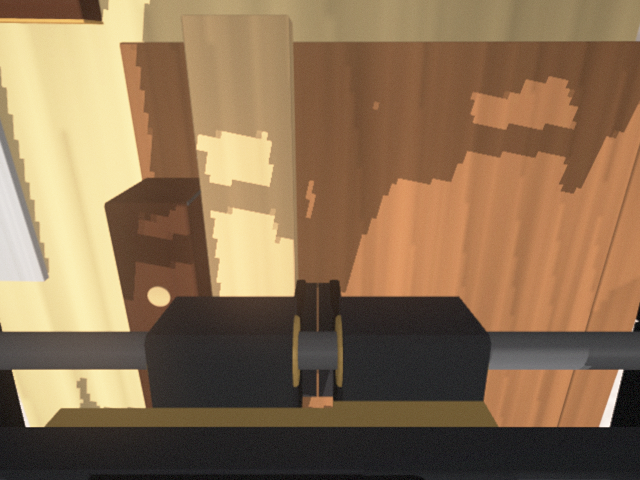

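View pics/c18.png

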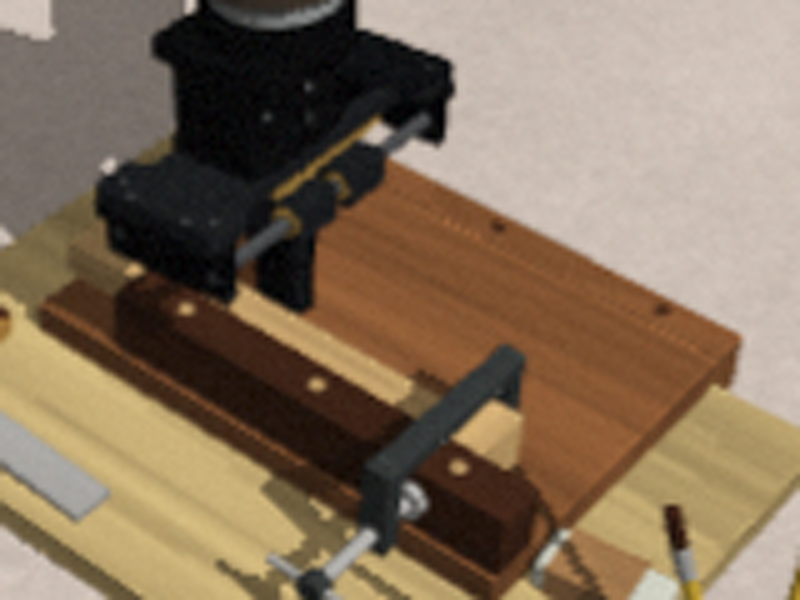

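```bash
python3 -c "
import cv2
im=cv2.imread('pics/w18.png'); cv2.imwrite('pics/w18c.png',cv2.resize(im[0:220,80:330],None,fx=3.1,fy=2.7,interpolation=cv2.INTER_CUBIC))
"
python3 - <<'E'
from h import *
m=cm("wrist"); m["pose"]=np.load("w18.npy")
th=np.radians(11.6); X=np.array([np.cos(th),np.sin(th)]);Y=np.array([-X[1],X[0]])
for n,a,b,z in [("endL",183,16,.058),("endR",291,16,.058),("edgeR_low",296,250,.058),("edgeL_low",205,200,.058),("fence corner top near",200,180,.074)]:
    p=onz(m,(a,b),z)[:2]*1000; print(n,p@X,p@Y)
E
```

```text
endL 641.5476827130855 -69.99739564856901
endR 607.9179052574763 -69.8324312842489
edgeR_low 608.2672460836352 9.676143085233907
edgeL_low 641.152082551195 -10.373433310878323
fence corner top near 637.2819055479404 -21.906343491343964
```

View pics/w18c.png

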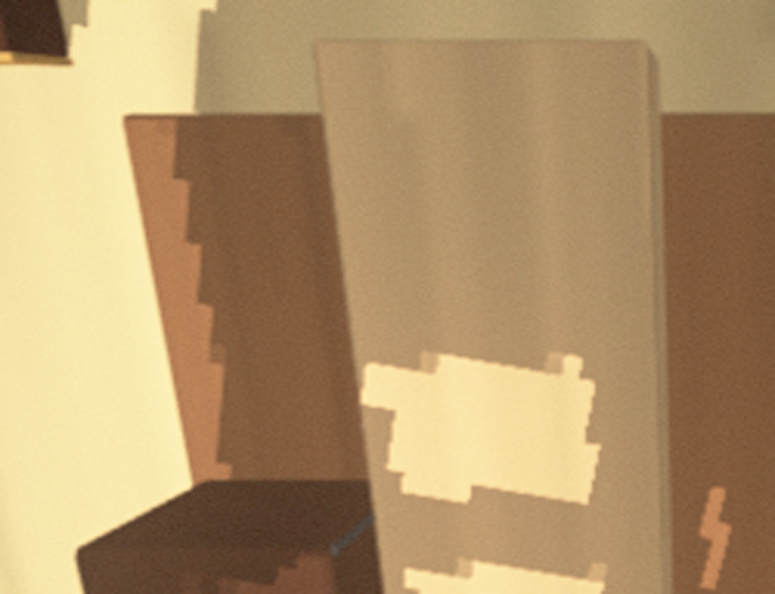

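Call:
{"fn": "jog_arm", "kwargs": {"increments": "1 0 0.008 0 0; 1 -0.030 0 0 0; 1 -0.028 0 0 0; 1 -0.004 -0.004 -0.036 0; 1 -0.004 -0.006 -0.036 0; 1 -0.004 -0.008 -0.036 0; 1 -0.004 -0.010 -0.036 0; 1 0 0 0 0"}}

```text
time_s: 16.48
tool_pos: [0.6334, 0.0154, 0.0918]
ee_rot: [-0.526, 0.418, 0.571, 0.471]
contact_force: [0.5, 0.4, -0.0]
grip_width: 0.0002
```

```bash
python3 -c "
from h import *
st()
m=cm('wrist')
im=vision.snapshot('wrist'); cv2.imwrite('pics/w19.png',im[...,::-1]); np.save('w19.npy',m['pose'])
im=vision.snapshot('scene'); cv2.imwrite('pics/c19.png',cv2.resize(im[230:350,290:450,::-1],None,fx=5,fy=5,interpolation=cv2.INTER_CUBIC))
"
```

```text
t 16.48 x' 623.6 y' -112.3 z 91.8 F x' 0.6 y' 0.3 z -0.0 xax x' 0.018 y' 0.098 head 102.01 grip 0.0002 T [-0.13  0.03  0.03]
```

View pics/c19.png

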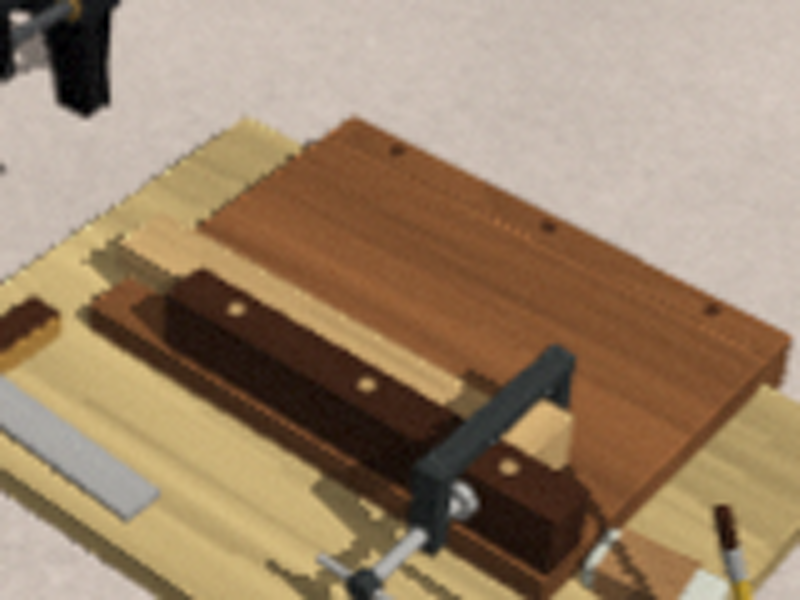

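Call:
{"fn": "jog_arm", "kwargs": {"increments": "1 0.02 0 -0.001 0; 1 0.02 0 -0.001 0; 1 0.014 0 0 0; 1 0.004 0 0.004 0; 1 0 0 0.006 0; 1 -0.001 0 0.006 0"}}

```text
time_s: 17.08
tool_pos: [0.6273, 0.0446, 0.0357]
ee_rot: [-0.527, 0.415, 0.573, 0.471]
contact_force: [-0.8, 0.5, 0.6]
grip_width: 0.0003
```

```bash
python3 -c "
from h import *
st()"
```

```text
t 17.08 x' 623.4 y' -82.5 z 35.7 F x' -0.7 y' 0.7 z 0.6 xax x' 0.019 y' 0.100 head 102.33 grip 0.0003 T [-0.19  0.05  0.  ]
```

Call:
{"fn": "jog_arm", "kwargs": {"increments": "1 0.006 0 0.002 0; 1 0 0 0.004 0; 1 0 0 0.005 0; 1 0 0 0.005 0"}}

```text
time_s: 17.42
tool_pos: [0.6275, 0.0505, 0.036]
ee_rot: [-0.536, 0.417, 0.569, 0.464]
contact_force: [3.5, -19.5, -0.2]
grip_width: 0.0007
```

```bash
python3 -c "
from h import *
st()"
```

```text
t 17.42 x' 624.8 y' -76.7 z 36.0 F x' -0.5 y' -19.8 z -0.2 xax x' 0.021 y' 0.079 head 102.89 grip 0.0007 T [-5.93 -1.02 -0.19]
```

Call:
{"fn": "jog_arm", "kwargs": {"increments": "1 0 0 -0.008 0; 1 -0.025 0 0 0; 1 -0.020 0 0 0; 1 0.003 0 0.033 0; 1 0.003 0 0.033 0; 1 0.003 0 0.033 0; 1 0.003 0 0.033 0; 1 0 0 0 0"}}

```text
time_s: 18.08
tool_pos: [0.6021, 0.171, 0.0862]
ee_rot: [-0.536, 0.415, 0.565, 0.469]
contact_force: [-0.1, -0.2, 0.3]
grip_width: 0.0004
```

```bash
python3 -c "
from h import *
st()
m=cm('wrist')
im=vision.snapshot('wrist'); cv2.imwrite('pics/w20.png',im[...,::-1]); np.save('w20.npy',m['pose'])
"
```

```text
t 18.08 x' 624.2 y' 46.4 z 86.2 F x' -0.2 y' -0.2 z 0.3 xax x' 0.033 y' 0.080 head 102.54 grip 0.0004 T [-0.26  0.11 -0.01]
```

View pics/w20.png

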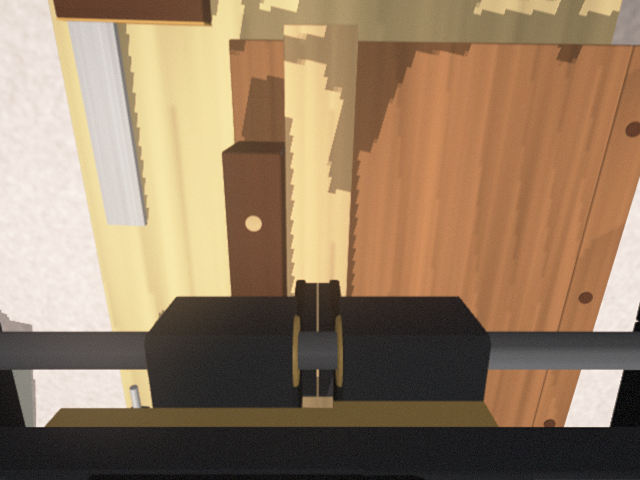

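Call:
{"fn": "jog_arm", "kwargs": {"increments": "1 0.015 0.003 -0.001 0; 1 0.015 0.002 -0.001 0; 1 0.004 0.001 0 0; 1 0 0 0 0"}}

```text
time_s: 18.47
tool_pos: [0.5987, 0.1704, 0.0541]
ee_rot: [-0.538, 0.413, 0.565, 0.471]
contact_force: [-0.3, -0.1, -0.2]
grip_width: 0.0002
```

```bash
python3 -c "
from h import *
st()"
```

```text
t 18.47 x' 620.8 y' 46.6 z 54.1 F x' -0.3 y' -0.0 z -0.2 xax x' 0.038 y' 0.082 head 102.67 grip 0.0002 T [-0.16  0.19 -0.06]
```

Call:
{"fn": "jog_arm", "kwargs": {"increments": "1 0.006 0 0 0; 1 0.005 0 0 0; 1 0.005 -0.001 0 0; 1 0.005 -0.002 0 0"}}

```text
time_s: 18.8
tool_pos: [0.6032, 0.1716, 0.0362]
ee_rot: [-0.538, 0.413, 0.564, 0.471]
contact_force: [-20.0, 0.5, 42.2]
grip_width: 0.0004
```

```bash
python3 -c "
from h import *
st()"
```

```text
t 18.80 x' 625.4 y' 46.8 z 36.2 F x' -19.5 y' 4.5 z 42.2 xax x' 0.040 y' 0.082 head 102.63 grip 0.0004 T [0.8  6.03 0.43]
```

```bash
python3 -c "
from h import *
st()
m=cm('wrist')
im=vision.snapshot('wrist'); cv2.imwrite('pics/w21.png',im[...,::-1]); np.save('w21.npy',m['pose'])
im=vision.snapshot('scene'); cv2.imwrite('pics/c21.png',cv2.resize(im[230:350,290:450,::-1],None,fx=5,fy=5,interpolation=cv2.INTER_CUBIC))
im=vision.snapshot('side'); cv2.imwrite('pics/s21.png',cv2.resize(im[170:270,220:380,::-1],None,fx=5,fy=5,interpolation=cv2.INTER_CUBIC))
"
```

```text
t 18.80 x' 625.4 y' 46.8 z 36.2 F x' -19.5 y' 4.5 z 42.2 xax x' 0.040 y' 0.082 head 102.63 grip 0.0004 T [0.8  6.03 0.43]
```

View pics/c21.png

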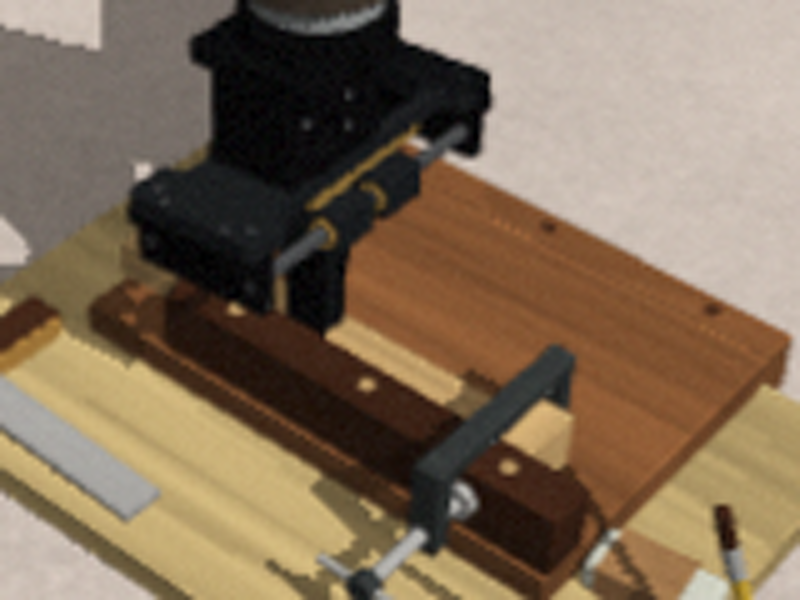

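View pics/s21.png

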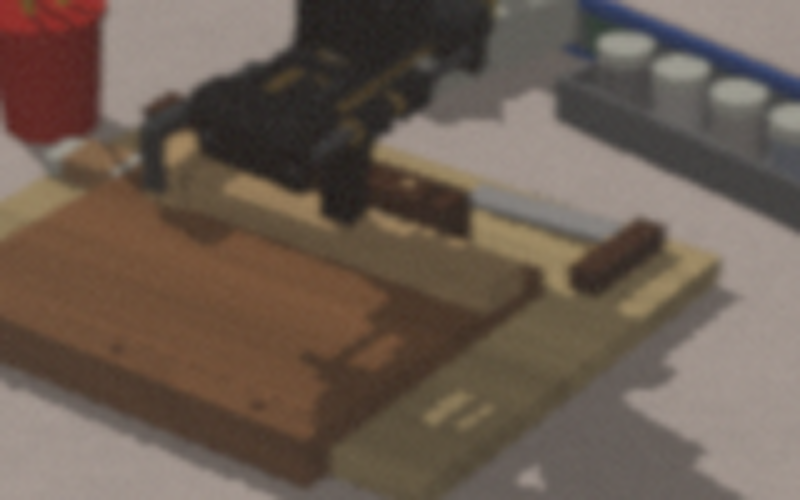

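View pics/w21.png

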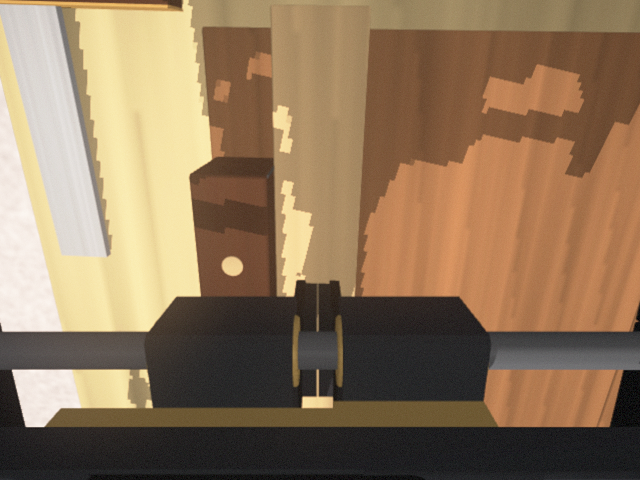

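Call:
{"fn": "jog_arm", "kwargs": {"increments": "1 0.003 -0.004 0 0; 1 0.003 -0.004 0 0"}}

```text
time_s: 19.12
tool_pos: [0.6045, 0.1718, 0.0364]
ee_rot: [-0.535, 0.417, 0.567, 0.467]
contact_force: [-15.7, -0.4, 22.9]
grip_width: 0.0003
```

```bash
python3 -c "
from h import *
st()"
```

```text
t 19.12 x' 626.7 y' 46.7 z 36.4 F x' -15.4 y' 2.8 z 22.9 xax x' 0.025 y' 0.080 head 102.66 grip 0.0003 T [-0.02  4.72  0.33]
```

Call:
{"fn": "jog_arm", "kwargs": {"increments": "1 0.004 -0.004 0 0; 1 0.004 -0.004 0 0"}}

```text
time_s: 19.28
tool_pos: [0.6042, 0.1717, 0.0363]
ee_rot: [-0.533, 0.422, 0.571, 0.46]
contact_force: [-16.9, -0.8, 26.8]
grip_width: 0.0002
```

```bash
python3 -c "
from h import *
st()
for i in range(4): vision.snapshot('scene')
st()"
```

```text
t 19.28 x' 626.4 y' 46.7 z 36.3 F x' -16.7 y' 2.6 z 26.8 xax x' 0.007 y' 0.077 head 102.74 grip 0.0002 T [-0.1   5.26  0.3 ]
t 19.48 x' 626.6 y' 46.7 z 36.3 F x' -15.8 y' 1.6 z 25.7 xax x' 0.008 y' 0.077 head 102.74 grip 0.0005 T [-0.22  5.07  0.31]
```

Call:
{"fn": "jog_arm", "kwargs": {"increments": "1 -0.012 0.004 0 0; 1 0 0.006 0 0; 1 0 0 0 0"}}

```text
time_s: 19.73
tool_pos: [0.5945, 0.1686, 0.051]
ee_rot: [-0.533, 0.421, 0.571, 0.461]
contact_force: [-0.6, 1.1, -0.2]
grip_width: 0.0006
```

```bash
python3 -c "
from h import *
st()
m=cm('wrist')
im=vision.snapshot('wrist'); cv2.imwrite('pics/w22.png',im[...,::-1]); np.save('w22.npy',m['pose'])
im=vision.snapshot('scene'); cv2.imwrite('pics/c22.png',cv2.resize(im[230:350,290:450,::-1],None,fx=5,fy=5,interpolation=cv2.INTER_CUBIC))
"
```

```text
t 19.73 x' 616.2 y' 45.7 z 51.0 F x' -0.4 y' 1.2 z -0.2 xax x' 0.010 y' 0.078 head 102.76 grip 0.0006 T [-0.16  0.15  0.05]
```

View pics/c22.png

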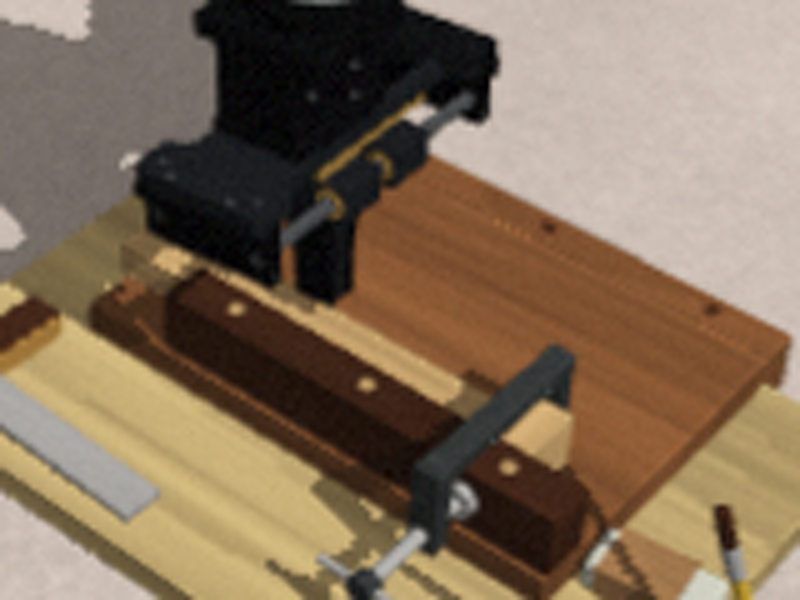

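View pics/w22.png

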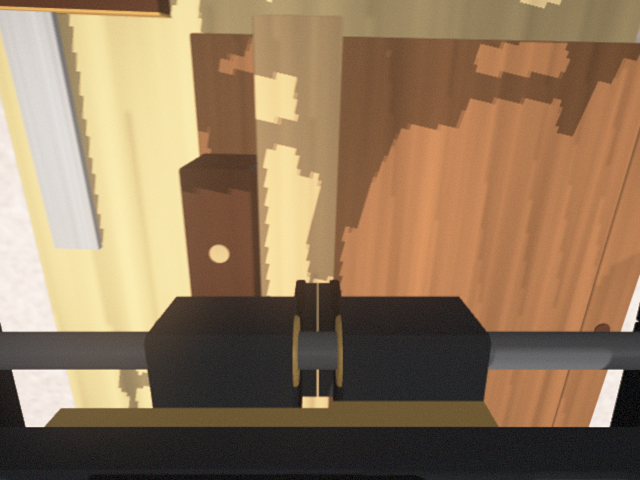

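Call:
{"fn": "jog_arm", "kwargs": {"increments": "1 0.006 0.001 0 0; 1 0.005 0 0 0; 1 0.004 0 0 0; 1 0.004 -0.001 0 0"}}

```text
time_s: 20.17
tool_pos: [0.5959, 0.1698, 0.0361]
ee_rot: [-0.535, 0.421, 0.571, 0.459]
contact_force: [-18.8, -2.0, 43.6]
grip_width: 0.0005
```

```bash
python3 -c "
from h import *
st()"
```

```text
t 20.17 x' 617.9 y' 46.5 z 36.1 F x' -18.8 y' 1.9 z 43.6 xax x' 0.007 y' 0.074 head 103.01 grip 0.0005 T [0.01 5.93 0.31]
```

Call:
{"fn": "jog_arm", "kwargs": {"increments": "1 0.004 -0.003 0.001 0; 1 0.004 -0.004 0.001 0; 1 0.004 -0.004 0.001 0"}}

```text
time_s: 20.42
tool_pos: [0.5954, 0.1695, 0.0362]
ee_rot: [-0.533, 0.43, 0.576, 0.447]
contact_force: [-16.0, -4.1, 30.6]
grip_width: 0.0003
```

```bash
python3 -c "
from h import *
st()
for i in range(6): vision.snapshot('scene')
st()"
```

```text
t 20.42 x' 617.3 y' 46.3 z 36.2 F x' -16.5 y' -0.8 z 30.6 xax x' -0.020 y' 0.063 head 103.27 grip 0.0003 T [-1.06  5.14  0.15]
t 20.72 x' 617.3 y' 46.3 z 36.2 F x' -17.2 y' -1.7 z 30.0 xax x' -0.020 y' 0.063 head 103.27 grip 0.0000 T [-1.08  5.15  0.17]
```

Call:
{"fn": "jog_arm", "kwargs": {"increments": "1 0.004 -0.005 0.001 0; 1 0.004 -0.005 0.001 0"}}

```text
time_s: 20.88
tool_pos: [0.595, 0.1692, 0.0362]
ee_rot: [-0.53, 0.436, 0.58, 0.439]
contact_force: [-18.1, -4.1, 29.8]
grip_width: 0.0003
```

```bash
python3 -c "
from h import *
st()
for i in range(4): vision.snapshot('scene')
m=cm('wrist')
im=vision.snapshot('wrist'); cv2.imwrite('pics/w23.png',im[...,::-1]); np.save('w23.npy',m['pose'])
im=vision.snapshot('scene'); cv2.imwrite('pics/c23.png',cv2.resize(im[230:350,290:450,::-1],None,fx=5,fy=5,interpolation=cv2.INTER_CUBIC))
im=vision.snapshot('side'); cv2.imwrite('pics/s23.png',cv2.resize(im[170:270,220:380,::-1],None,fx=5,fy=5,interpolation=cv2.INTER_CUBIC))
for i in range(4): vision.snapshot('scene')
st()
"
```

```text
t 20.88 x' 616.9 y' 46.1 z 36.2 F x' -18.5 y' -0.4 z 29.8 xax x' -0.042 y' 0.057 head 103.38 grip 0.0003 T [-1.01  5.64  0.16]
t 21.43 x' 616.9 y' 46.1 z 36.2 F x' -17.2 y' -0.8 z 31.8 xax x' -0.041 y' 0.057 head 103.39 grip 0.0002 T [-1.02  5.69  0.17]
```

View pics/c23.png

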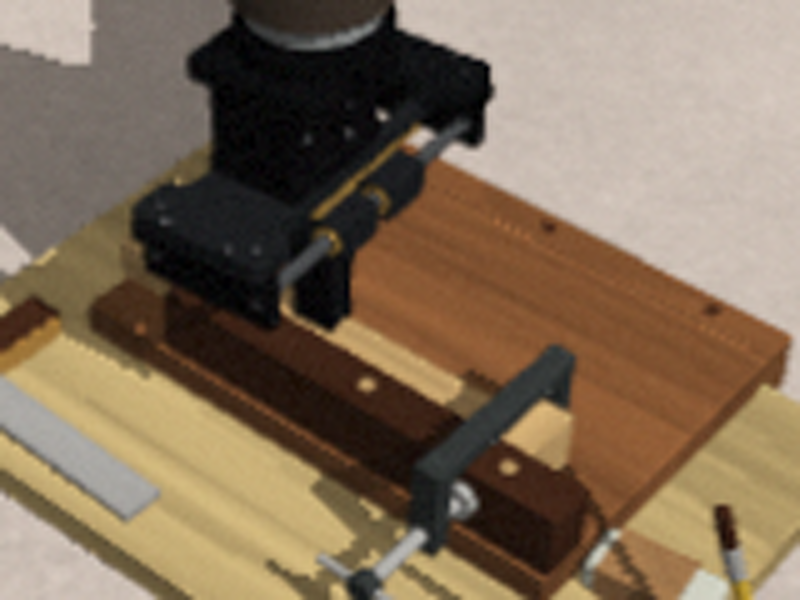

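View pics/w23.png

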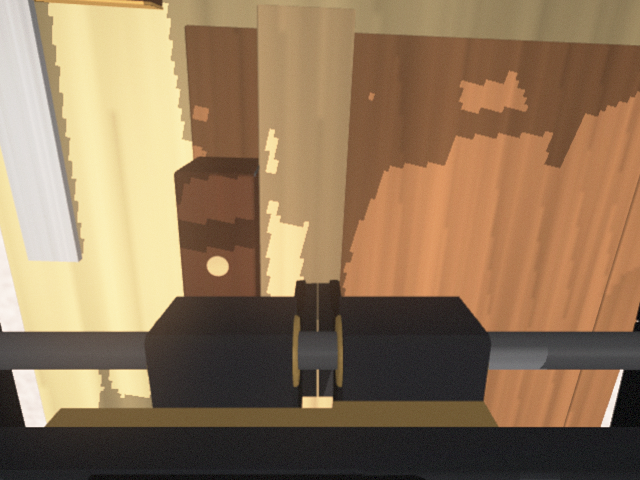

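View pics/s23.png

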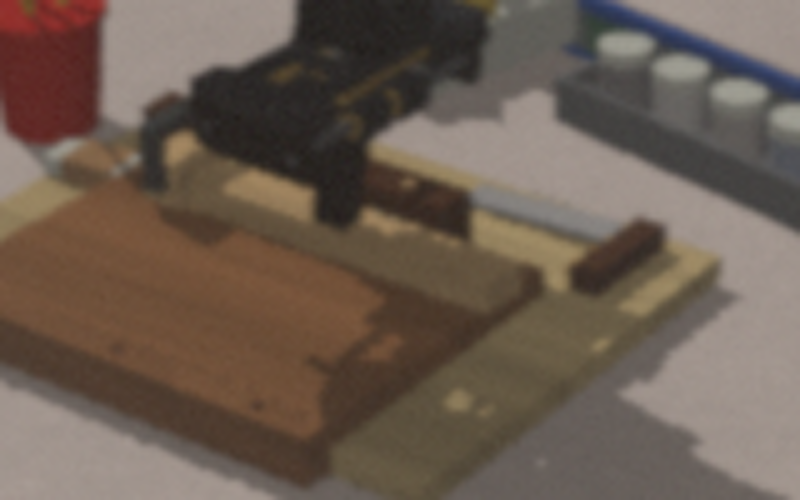

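```bash
python3 - <<'E'
from h import *
m=cm("wrist"); m["pose"]=np.load("w23.npy")
th=np.radians(11.6); X=np.array([np.cos(th),np.sin(th)]);Y=np.array([-X[1],X[0]])
for n,a,b,z in [("endL",258,7,.058),("endR",353,9,.058),("nearedge_low",345,240,.058),("fence corner top near",259,176,.074)]:
    p=onz(m,(a,b),z)[:2]*1000; print(n,p@X,p@Y)
st()
from workcell import workorder
print(workorder.sign_off()); st()
E
```

```text
endL 642.1607235405729 -67.65652167148048
endR 609.919866521953 -68.32673227946196
nearedge_low 607.9588665424951 15.605185721455527
fence corner top near 641.1479503318836 -13.268999390381873
t 21.43 x' 616.9 y' 46.1 z 36.2 F x' -17.2 y' -0.8 z 31.8 xax x' -0.041 y' 0.057 head 103.39 grip 0.0002 T [-1.02  5.69  0.17]
the job is handed in; nothing more can be done
None
the job is handed in; nothing more can be done
```

I laid the strip flat on the bench hook and handed the job in at 21.4 s, with the arm still pressing it down and back. Its long side is against the fence and its left end is against the stop block.

**How it went in:** I set the strip down short of the fence and slid it along to the stop. I then pushed it sideways against the fence (about 13 N), and pushed its right end towards the stop (about 20 N). The closed fingertips now press on top of the strip near its middle.

**Last checks**
- **Push:** the force held steady over the last half second at about 32 N down and 17 N towards the fence, with about 1 N towards the stop. The fingertips did not slip, and the torque readings fit contact at the fingertips only.
- **Stop:** the wrist camera puts the strip's right end at −68 mm, where it should be with the other end against the stop. I could not see the contact itself because the clamp hides it.
- **Fence:** the far side of the strip measures within about 2 mm of the fence. The two ends of the near edge differ by 2 mm. Both are within the camera's accuracy, and the view shows no gap.

**What disagreed or went wrong**
- **Finger length:** the fingertips reach 15–22 mm less far than the TCP, not 17 mm beyond it. My first grasp closed above the strip and had to be repeated lower.
- **Tilt:** the last joint reached its limit on the way over and tilted the tool by about 7–8°. It was still about 4° off at the end.
- **Fence force:** I can't measure how much of the 17 N reaches the fence, because friction between the strip and the bed takes some of it.

I did not knowingly touch anything else, but I did not compare before-and-after positions of the saw, offcuts or other items.

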